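# Gauge a bar against a flip stop on a drilling fence

### The job

Flip the orange stop on the drilling fence fully down, then lay the aluminium bar flat against the fence and slide it along until its end bears on the stop with a light but definite push, held for a moment, without shoving the stop along the fence. Then flip the orange stop fully back up, leaving the bar exactly where it was gauged, flush with the fence and ready to drill. Leave the blue stop up and everything else where it lies.

Things in the scene. Friction and masses are not known exactly. Their poses are not given: they have to be found in the camera images.
- board: Plywood drilling board 300 (x) x 500 (y) x 18 mm, fixed to the bench; origin at the centre of its underside. An aluminium fence 40 mm thick and 40 mm tall stands on it along the board's y: its flat front face (towards the robot, -x) is at board x = +50 mm, its top 58 mm above the bench; 60 mm of board lies behind it.
- orange_gauge (a point): Point on the orange flip stop's hinge axis, 15 mm above the fence's top, 20 mm behind its face; axes are the board's. Its y = 0 plane is the gauge face: lowered, the leaf fills y 0 to 12 mm; the bar bears on its -y side. Lowered: an arm runs forward to x = -42 mm; at its end an upright, x -42 to -26 mm, from a toe at z = -40 up to the pin. Dark cheeks (y -12 to 24) reach 12 mm from the axis.
- orange_pin (a point): Middle of the orange leaf's handle pin: a freely spinning steel sleeve 12 mm thick, parallel to the fence, 25 mm to either side of this point, 37 mm to +y of the gauge face. It turns with the leaf, 55 mm from the hinge axis: leaf down, it is 40 mm in front of that axis and 38 mm above it; leaf up, it hangs behind the fence, 52 mm behind the axis and 17 mm below it, and the toe stands upright.
- leaf_orange (a joint): Angle of the orange leaf: 0 fully down in front of the fence (end stop), 2.7 rad fully up and over to the back (end stop); it turns about the board's y axis. Starts up. The stiff hinge takes about 0.09 N m and stays wherever it is left, so it must be driven all the way. Going down, the upright toe can be pushed forward first, then the pin.
- clamp_orange (a joint): How far the orange stop's clamp has slipped along the fence (m, + along board y); 0 at the start and to be kept there. The clamp is only lightly nipped and slips at about 18 N.
- leaf_blue (a joint): Angle of the blue leaf on the second, identical flip stop, with the same meaning; starts up, to be left up.
- blue_gauge (a point): The same hinge point on the blue stop. The blue stop may be on either side of the orange one; raised, it does not obstruct the bar, but its toe stands up to 130 mm above the bench, over the fence: keep the gripper's body clear of it.
- bar: Loose aluminium bar 40 (x) x 140 (y) x 25 mm, about 0.4 kg, lying flat on the board in front of the fence and to the right (-y) of both stops, somewhat askew; origin at the centre of its underside, y along its length, +y end towards the stops.
- bar_end (a point): Centre of the bar's +y end face, the end to be gauged.
- offcut: Wood offcut 45 x 60 x 20 mm lying on the board's front left; bystander.
- chuck_key: Steel chuck key, 80 mm, on the bench to the left; bystander.
- brush: Bench brush on the bench at right; bystander.
- screwdriver: Screwdriver on the bench at left; bystander.
- oil: Yellow oil bottle 56 mm across, 150 mm tall, at right; bystander.
- tape: Blue roll of tape 90 mm across, behind the board; bystander.
- mug: White mug 95 mm tall, far left; bystander.
Things that resemble listed ones, but are neither listed nor needed, are in the scene too. Leave any green, purple or yellow look-alike of the bar alone.

How it is judged:
On the way, in this order (a step that is already met when the one before it is completed fails the run):
1. the orange leaf is fully down, the bar not yet against it (value of joint leaf_orange below 0.07 rad and contact force between bar and leaf_orange below 0.5 N), for 0.2 s.
2. the bar, flush with the fence, bears on the lowered orange leaf with at least 1.5 N (value of joint leaf_orange below 0.09 rad and contact force between bar and leaf_orange above 1.5 N and angle between the y axis of bar and the y axis of board, either way round below 0.03 rad and x of bar in the frame of board above 0.0275 m), for 0.25 s.
3. the orange leaf is flipped fully up (value of joint leaf_orange above 2.5 rad), for 0.2 s.
At the end, for the whole second after the job is handed in: Orange leaf up (over 2.5 rad), blue still up (over 2.25); bar flat and at rest on the board, within 0.03 rad of parallel to the fence, at most 2.5 mm off its face, +y end within 2.5 mm of the orange gauge plane. Never: clamp slipped 3 mm, blue stop or bystanders disturbed (value of joint leaf_orange above 2.5 rad and value of joint leaf_blue above 2.25 rad and y of bar_end in the frame of orange_gauge between -0.0025 and 0.0025 m and angle between the y axis of bar and the y axis of board, either way round below 0.03 rad and x of bar in the frame of board above 0.0275 m and z of bar in the frame of board below 0.021 m and angle between bar's own z axis and vertical below 0.03 rad and linear speed of bar below 0.01 m/s); the robot touches nothing.
It fails at once if the orange stop is shoved 3 mm or more along the fence (value of joint clamp_orange above 0.003 m or value of joint clamp_orange below -0.003 m).
It fails at once if the blue stop is flipped or shoved (value of joint leaf_blue below 2.25 rad or distance of blue_gauge from where it was at the start of the episode above 0.004 m).
It fails at once if a bystander is moved more than 30 mm (distance of any of offcut, chuck_key, brush, screwdriver, oil, tape, mug from where it was at the start of the episode above 0.03 m).
It also fails if it takes over 72 s, if anything falls off the work surface, if the arm or the gripper's body presses on something with over 40 N, if the wrist force passes 120 N, or if a joint passes its speed limit or range.

### The arm

A 7-joint arm with a two-finger parallel gripper is mounted at the origin on the work surface. World frame = base frame: x ahead of the robot, y to its left, z up, the work surface at z = 0. Lengths are in m, angles in rad, forces in N, time in s.
With the tool pointing down it reaches from about 0.425 to 0.825 m from the base axis. Payload 3.6 kg.
Tool frame: the origin (TCP) lies midway between the tips of the shut fingers; the grasp point (between the pads) lies 19 mm behind it (arm.grip_depth is the distance from the TCP to the grasp point, in m); z points along the fingers, x is the direction in which the jaws open and shut, and the axes are right-handed (so a half turn about z gives the same grasp; the last joint's range is limited). The gripper opens to 85 mm and grips with 20 to 120 N. Pads are 22 mm wide; open, the fingers measure 114 mm over their backs; the gripper's body (76 mm by 85 mm) begins 54 mm behind the grasp point. The pads swing forward as they close: fully open they stand 13 mm farther back than shut.
Start: joints at [-1.149, 0.615, -0.013, 1.423, 0.008, 1.103, -0.04], TCP at [0.282, 0.586, 0.201] pointing down, gripper open.
Joint ranges: [-3.12, 3.12], [-0.3, 2.06], [-1.34, 1.32], [0.26, 2.42], [-1.36, 4.5], [0.01, 1.98], [-2.84, 2.84]. Speed limits (rad/s): [2.79, 2.79, 3.14, 3.14, 3.14, 3.14, 3.14].

### API

Orientations are given as a rotation vector (axis times angle).
In Python, from cell import state, eyes, arm gives the robot as it stands.
- The arm moves only by the tool arm_command, never from a script. Its argument "increments" is a list of rows, each a list of 7 numbers: the shift along the tool's x, y, z in units of 30 mm (1.0 is 30 mm), then the turn, a rotation vector about the tool's x, y, z in units of 6 degrees (1.0 is 6 degrees), then the closure in counts, from 0 (fully open) to 255 (shut). A call has 1 to 12 rows; each row shifts and turns the commanded pose from where the row before left it, along the tool's axes as they then stand; what a row does not reach is not made up. A row lasts 1/12 s, in which the tool goes at most 41.7 mm and 7.16 degrees, less where a joint would pass 70% of its speed; a pose out of reach is approached as far as the arm can. A call is refused whole if a number of a shift passes 1 or a number of a turn 1, either way. A call with a gripper value outside its range is refused whole. The fingers move at their own pace and stop on an object; "force" is the grip in N (left out, the last holds). Time passes only in rows, so rows that do not move let the fingers close. It gives the time, the measured TCP pose, the force and the opening at its end, in the units of the state.
- state(): the state, without advancing time (a new reading comes with each control period).
- eyes.read_camera(name): name is "scene" or "top" or "wrist"; returns the picture (400x640x3 uint8, red, green, blue); there is no depth.
- eyes.camera_model(name): a dict with "fx", "fy", "cx", "cy" (pixels), "position" and "rotation" of the camera in the world. Camera axes: x right, y down, z forward; pixel columns grow to the right and rows downward; lengths in m; the calibration is good to about 2 mm. A picture is of the moment at which its call begins: read the wrist's pose just before it. camera_model takes no time and is no camera call; for the wrist camera it gives the pose at the moment of the call.
- arm.finish_job(): hands the job in, once; it reports no verdict.
The state is a dict: "t": time; "qpos": joint angles; "qd": joint speeds; "joint_efforts": joint torques, N m; "tcp_pos": TCP position; "orientation": TCP orientation; "wrist_force": force on the tool from outside, world axes, zero at the start; "torque": the same for the moment, N m; "gripper_width": finger opening in m.
Only numpy, scipy, OpenCV 4.12 (cv2) and the standard library are available. Lean on these libraries where they do the work, as an engineer would, in place of code of your own. Each camera call takes 0.05 s, during which the arm holds its last target. There are 200 camera calls.

## Working session

There is one attempt and no reset: what is moved stays moved. The work goes in short steps, Python scripts to look and compute and a tool call to move; the robot and the scene stay as the last step left them, time stands still between calls to the robot, and variables do not carry over. Pictures are saved under pics/ and viewed, about 8 in all and at most 12, crops included, and the job is handed in when it is done.

Besides the shell and the picture viewer there is one more tool, called after "Call:" as name([rows], argument=value, ...), one row to a line, values as JSON. arm_command: Moves the arm, as the interface text tells. Its arguments: {"type":"object","properties":{"increments":{"type":"array","items":{"type":"array","items":{"type":"number"}}},"force":{"type":"number"}},"required":["increments"]}

```bash
mkdir -p pics; ls; python3 - <<'E'
from cell import state, eyes, arm
import cv2
s=state();print(s)
for n in("top","scene"):
    cv2.imwrite(f"pics/{n}0.png",eyes.read_camera(n)[:,:,::-1]); print(n,eyes.camera_model(n))
E
```

```text
pics
{'t': 0.0, 'qpos': array([-1.14849364,  0.61591777, -0.0126124 ,  1.42497243,  0.00806912,
        1.10340627, -0.04036415]), 'qd': array([ 0.00059657,  0.00218888, -0.00189081, -0.00182127, -0.00037169,
        0.00169081,  0.00055401]), 'joint_efforts': array([ 6.83413127e-04, -4.69214308e+01,  2.59601315e-01, -1.71032739e+01,
        1.00398908e-02,  9.62692400e-03, -3.81280032e-06]), 'tcp_pos': array([0.28163164, 0.58484042, 0.19991485]), 'orientation': array([ 2.65878581,  1.67077785, -0.00351623]), 'wrist_force': array([ 0.24639652, -0.63665454, -0.18088674]), 'torque': array([ 0.02471438,  0.00669299, -0.06541584]), 'gripper_width': 0.08560128852754838}
top {'fx': 379.7630586901094, 'fy': 379.7630586901094, 'cx': 322.7394676404419, 'cy': 196.73702372615602, 'position': array([0.36043484, 0.01091657, 1.31726275]), 'rotation': array([-2.17757701,  2.14383643, -0.11588941])}
scene {'fx': 364.75294989049837, 'fy': 364.75294989049837, 'cx': 317.8483084768792, 'cy': 198.96109823748094, 'position': array([1.04354141, 0.19925054, 0.97039167]), 'rotation': array([-1.61721576, -2.20456596,  0.64780977])}
```

View pics/top0.png

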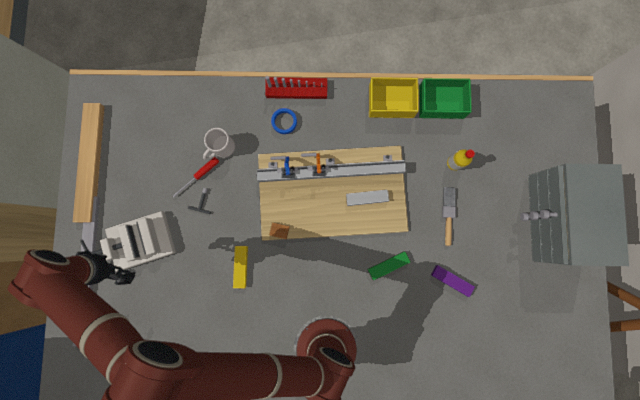

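View pics/scene0.png

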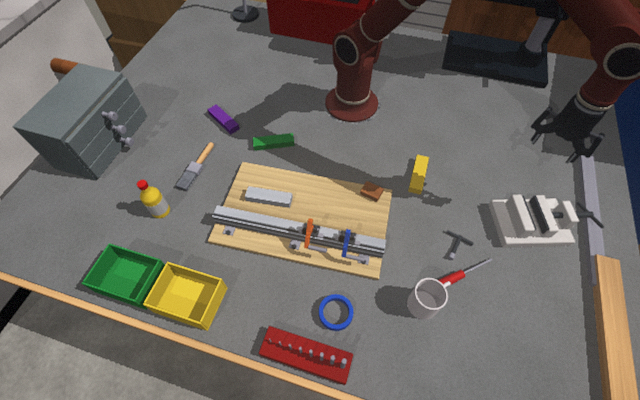

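Top view: image up is +x and left is +y. The orange stop is at about (319,163), blue at (288,167) on its +y side, and the bar at about (368,198). I'll enlarge the crop to measure.

```bash
cat > h.py <<'E'
import numpy as np, cv2
from cell import state, eyes, arm
from scipy.spatial.transform import Rotation as R
def ray(m,uv,z):
    "pixel -> world point at height z"
    d=R.from_rotvec(m["rotation"]).as_matrix()@np.array([(uv[0]-m["cx"])/m["fx"],(uv[1]-m["cy"])/m["fy"],1])
    p=np.array(m["position"]); return p+d*(z-p[2])/d[2]
def proj(m,P):
    c=(np.atleast_2d(P)-m["position"])@R.from_rotvec(m["rotation"]).as_matrix()
    return np.c_[c[:,0]/c[:,2]*m["fx"]+m["cx"],c[:,1]/c[:,2]*m["fy"]+m["cy"]]
def crop(n,img,x0,x1,y0,y1,s):
    cv2.imwrite(f"pics/{n}.png",cv2.resize(img[y0:y1,x0:x1,::-1],None,fx=s,fy=s,interpolation=cv2.INTER_CUBIC))
E
python3 - <<'E'
from h import *
crop("topc",cv2.imread("pics/top0.png")[:,:,::-1],250,415,140,245,4.8)
m=eyes.camera_model("top")
for k,uv,z in [("board fl",(261.5,240),.018),("board bl",(258,154),.018),("board fr",(408.5,231),.018),("orange",(319,163),.1),("blue",(288,167),.1),("bar",(368,198),.043),("offcut",(280,230),.038)]: print(k,ray(m,uv,z))
s=state();print(R.from_rotvec(s["orientation"]).as_matrix().round(3)); w=eyes.camera_model("wrist");print(w, R.from_rotvec(w["rotation"]).as_matrix().round(2))
E
```

```text
board fl [0.35614017 0.22526335 0.018     ]
board bl [0.65406883 0.24763741 0.018     ]
board fr [ 0.39452782 -0.2745159   0.018     ]
orange [0.60859851 0.03272228 0.1       ]
blue [0.59385286 0.13343125 0.1       ]
bar [ 0.50266112 -0.1335998   0.043     ]
offcut [0.39055019 0.16092595 0.038     ]
[[ 0.434  0.901 -0.001]
 [ 0.901 -0.434 -0.002]
 [-0.002  0.    -1.   ]]
{'fx': 342.55578391949786, 'fy': 342.55578391949786, 'cx': 322.1133269057306, 'cy': 203.42688200023642, 'position': array([0.22147506, 0.61520796, 0.37295221]), 'rotation': array([2.46013882, 1.54603078, 0.20573763])} [[ 0.43  0.87  0.24]
 [ 0.9  -0.42 -0.12]
 [-0.    0.27 -0.96]]
```

View pics/topc.png

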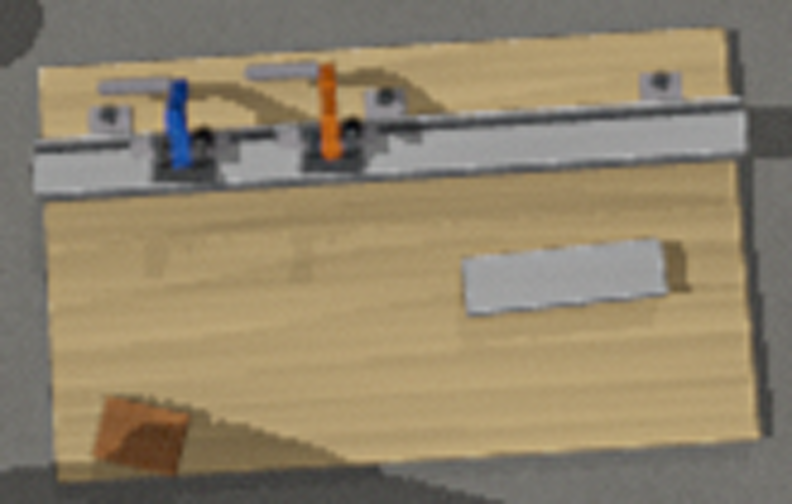

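The crop gives the board corners, the fence's front edge, the orange leaf near crop (329,65)-(331,155), and the bar corners (462,257), (660,238), (666,294), (470,315). Next: fit the board pose and locate the stops and bar.

```bash
cat >> h.py <<'E'
from scipy.optimize import least_squares
def B(p,P):
    c,s=np.cos(p[2]),np.sin(p[2]); P=np.atleast_2d(P).astype(float)
    return np.c_[p[0]+c*P[:,0]-s*P[:,1],p[1]+s*P[:,0]+c*P[:,1],P[:,2]]
def Binv(p,W):
    c,s=np.cos(p[2]),np.sin(p[2]); W=np.atleast_2d(W); d=W-[p[0],p[1],0]
    return np.c_[c*d[:,0]+s*d[:,1],-s*d[:,0]+c*d[:,1],d[:,2]]
E
python3 - <<'E'
from h import *
m=eyes.camera_model("top")
px=lambda c:np.array(c)/4.8+[250,140]-0.4
uv=px([(38,68),(726,29),(57,481),(763,437)])
P=np.array([(.15,.25,.018),(.15,-.25,.018),(-.15,.25,.018),(-.15,-.25,.018)])
f=least_squares(lambda p:(proj(m,B(p,P))-uv).ravel(),[.52,0,.08]);p=f.x
print(p,np.rad2deg(p[2]),f.fun.round(2))
for k,c,z in [("fence L",(35,196),.058),("fence R",(745,158),.058),("toe bot",(331,155),.126),("leaf top",(329,65),.09),("pin L",(250,71),.06),("pin R",(316,69),.06),("blue toe",(179,163),.126),("bar1",(462,257),.043),("bar2",(660,238),.043),("bar3",(666,294),.043),("bar4",(470,315),.043)]:
    w=ray(m,px(c),z); print(k,w.round(4),Binv(p,w).round(4))
np.save("board.npy",p)
E
```

```text
[ 0.52469929 -0.0126812   0.07670912] 4.395109020017813 [ 0.37 -0.06 -0.06 -0.62  0.07  0.24 -0.37  0.42]
fence L [0.5546 0.2409 0.058 ] [[0.0492 0.2505 0.058 ]]
fence R [ 0.589  -0.2552  0.058 ] [[ 0.0455 -0.2467  0.058 ]]
toe bot [0.5745 0.0332 0.126 ] [[0.0532 0.0419 0.126 ]]
leaf top [0.6436 0.0363 0.09  ] [[0.1223 0.0397 0.09  ]]
pin L [0.6454 0.0924 0.06  ] [[0.1284 0.0955 0.06  ]]
pin R [0.6475 0.046  0.06  ] [[0.127  0.0491 0.06  ]]
blue toe [0.5676 0.1338 0.126 ] [[0.054  0.1427 0.126 ]]
bar1 [ 0.518  -0.0588  0.043 ] [[-0.0102 -0.0454  0.043 ]]
bar2 [ 0.5337 -0.1981  0.043 ] [[-0.0053 -0.1855  0.043 ]]
bar3 [ 0.4941 -0.2022  0.043 ] [[-0.0451 -0.1866  0.043 ]]
bar4 [ 0.4771 -0.0647  0.043 ] [[-0.0514 -0.0483  0.043 ]]
```

Call:
arm_command([
  [0,0,-0.4,0,0,-1,255],
  [0,0,-0.4,0,0,-1,255],
  [0,0,-0.4,0,0,-1,255],
  [0,0,-0.4,0,0,-1,255],
  [0,0,0,0,0,-1,255],
], force=30)

```text
t: 0.52
tcp_pos: [0.2824, 0.5867, 0.2514]
orientation: [-2.13, -2.307, -0.006]
wrist_force: [0.7, 0.3, 0.4]
gripper_width: 0.0256
```

```bash
cat >> h.py <<'E'
p=np.load("board.npy") if __import__("os").path.exists("board.npy") else None
def go(b):
    "print pose in board frame and tool-axis shift (units of 30 mm) + turn (6 deg units) to board point b, tool x along board y, z down"
    s=state(); M=R.from_rotvec(s["orientation"]); c,q=np.cos(p[2]),np.sin(p[2])
    T=R.from_matrix(np.array([[-q,c,0],[c,q,0],[0,0,-1]]).T)
    print("t",round(s["t"],2),"board",Binv(p,s["tcp_pos"]).round(4)[0],"F",s["wrist_force"].round(2),"w",round(s["gripper_width"],3))
    if b is not None: print("shift",(M.inv().apply(B(p,b)[0]-s["tcp_pos"])/.03).round(2),"turn",(np.rad2deg((M.inv()*T).as_rotvec())/6).round(2))
E
python3 -c "
from h import *
go([0.0,0.03,0.25])"
```

```text
t 0.52 board [-0.1956  0.6162  0.2514] F [0.7  0.31 0.36] w 0.026
shift [-1.956e+01  6.460e+00 -1.000e-02] turn [ 0.02 -0.03  0.03]
```

Call:
arm_command([
  [-1,0.3,0,0,0,0,255],
  [-1,0.3,0,0,0,0,255],
  [-1,0.3,0,0,0,0,255],
  [-1,0.3,0,0,0,0,255],
  [-1,0.3,0,0,0,0,255],
  [-1,0.3,0,0,0,0,255],
  [-1,0.3,0,0,0,0,255],
  [-1,0.3,0,0,0,0,255],
  [-1,0.3,0,0,0,0,255],
  [-1,0.3,0,0,0,0,255],
])

```text
t: 1.35
tcp_pos: [0.3942, 0.2914, 0.2488]
orientation: [-2.137, -2.303, 0.001]
wrist_force: [-0.0, 0.8, 0.6]
gripper_width: -0.0001
```

Call:
arm_command([
  [-1,0.35,0,0,0,0,255],
  [-1,0.35,0,0,0,0,255],
  [-1,0.35,0,0,0,0,255],
  [-1,0.35,0,0,0,0,255],
  [-1,0.35,0,0,0,0,255],
  [-1,0.35,0,0,0,0,255],
  [-1,0.35,0,0,0,0,255],
  [-1,0.35,0,0,0,0,255],
  [-1,0.35,0,0,0,0,255],
  [-0.5,0.3,0,0,0,0,255],
  [0,0,0,0,0,0,255],
  [0,0,0,0,0,0,255],
])

```text
t: 2.35
tcp_pos: [0.5185, 0.0159, 0.2485]
orientation: [-2.139, -2.3, 0.001]
wrist_force: [-1.1, 0.9, -0.2]
gripper_width: 0.0001
```

```bash
python3 -c "
from h import *
go([0.0,0.03,0.25])
m=eyes.camera_model('wrist');np.save('m1.npy',m,allow_pickle=True);im=eyes.read_camera('wrist');np.save('w1.npy',im)
crop('w1',im,0,640,0,400,1.25)
g=[.07,.034,.073]
for P in [(.07,.034,.058),(.05,.034,.058),(.0836,.034,.126),(.122,.096,.056),(.05,-.2,.018)]:print(P,proj(m,B(p,P)).round(1)*1.25)"
```

```text
t 2.35 board [-0.004   0.029   0.2485] F [-1.12  0.86 -0.2 ] w 0.0
shift [ 0.03  0.13 -0.05] turn [-0.01 -0.   -0.04]
(0.07, 0.034, 0.058) [[407.75 298.25]]
(0.05, 0.034, 0.058) [[407.75 277.25]]
(0.0836, 0.034, 0.126) [[408.875 347.375]]
(0.122, 0.096, 0.056) [[473.625 348.875]]
(0.05, -0.2, 0.018) [[169.5 265.5]]
```

View pics/w1.png

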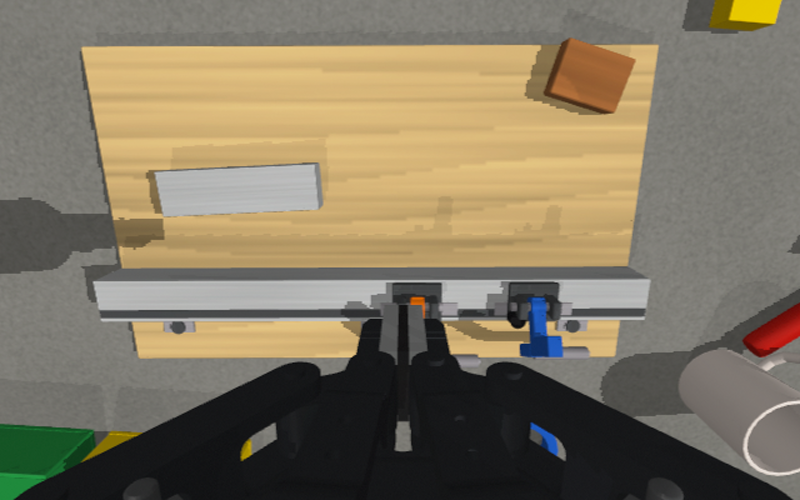

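Wrist view (scaled 1.25): fence front top edge runs (97,281)-(649,279), orange block x 387–441, blue block x 508–560, bar corners (155,172), (319,164), (322,208), (162,216). Refining the fit.

```bash
python3 - <<'E'
from h import *
m=np.load('m1.npy',allow_pickle=True).item(); px=lambda c:np.array(c)/1.25
uv=px([(82,47),(657,45),(97,281),(649,279),(120,269),(629,267)])
P=np.array([(-.15,-.25,.018),(-.15,.25,.018),(.05,-.25,.058),(.05,.25,.058),(.05,-.25,.018),(.05,.25,.018)])
f=least_squares(lambda p:(proj(m,B(p,P))-uv).ravel(),p);q=f.x
print(p,q,f.fun.round(1)); 
for k,c,z in [("oL",(387,284),.07),("oR",(441,284),.07),("bL",(508,284),.07),("bR",(560,284),.07),("leafO",(411.5,297),.124),("leafOr",(425,297),.124),("b1",(155,172),.043),("b2",(318,164),.043),("b3",(322,208),.043),("b4",(162,216),.043)]:
    print(k,Binv(q,ray(m,px(c),z)).round(4))
np.save("q.npy",q)
E
```

```text
[ 0.52469929 -0.0126812   0.07670912] [ 0.52793582 -0.01046528  0.07630564] [-1.5  0.3  2.3 -0.2 -3.2  0.9  1.8  0.7  1.  -0.1 -0.4 -0.2]
oL [[0.0487 0.0139 0.07  ]]
oR [[0.0489 0.0608 0.07  ]]
bL [[0.0492 0.1189 0.07  ]]
bR [[0.0493 0.164  0.07  ]]
leafO [[0.0401 0.0341 0.124 ]]
leafOr [[0.0401 0.0441 0.124 ]]
b1 [[-0.0458 -0.1877  0.043 ]]
b2 [[-0.052  -0.0454  0.043 ]]
b3 [[-0.0136 -0.044   0.043 ]]
b4 [[-0.007  -0.1875  0.043 ]]
```

```bash
python3 -c "
import numpy as np
np.save('board.npy',(np.load('board.npy')+np.load('q.npy'))/2)
from h import *
go([.135,.038,.117])"
```

```text
t 2.4 board [-0.006   0.0296  0.2486] F [-1.29 -0.2  -0.48] w -0.0
shift [0.28 4.71 4.38] turn [-0.02 -0.01 -0.01]
```

Call:
arm_command([
  [0.28,1,0,0,0,0,255],
  [0,1,0,0,0,0,255],
  [0,1,0,0,0,0,255],
  [0,1,0,0,0,0,255],
  [0,0.71,0.38,0,0,0,255],
  [0,0,1,0,0,0,255],
  [0,0,1,0,0,0,255],
  [0,0,1,0,0,0,255],
  [0,0,1,0,0,0,255],
  [0,0,0,0,0,0,255],
  [0,0,0,0,0,0,255],
])

```text
t: 3.32
tcp_pos: [0.6572, 0.0378, 0.1164]
orientation: [-2.131, -2.303, 0.004]
wrist_force: [0.9, 0.3, 0.6]
gripper_width: 0.0
```

```bash
python3 -c "
from h import *
go([.073,.038,.117])"
```

```text
t 3.32 board [0.1343 0.0392 0.1164] F [0.88 0.32 0.56] w 0.0
shift [-0.04 -2.04 -0.01] turn [-0.04 -0.01  0.01]
```

Push the toe forward slowly (62 mm).

Call:
arm_command([
  [0,-0.4,0,0,0,0,255],
  [0,-0.4,0,0,0,0,255],
  [0,-0.2,0,0,0,0,255],
  [0,-0.2,0,0,0,0,255],
  [0,-0.2,0,0,0,0,255],
])

```text
t: 3.73
tcp_pos: [0.618, 0.0331, 0.1196]
orientation: [2.134, 2.302, 0.005]
wrist_force: [0.4, -0.1, 0.4]
gripper_width: -0.0
```

Call:
arm_command([
  [0,-0.2,0,0,0,0,255],
  [0,-0.2,0,0,0,0,255],
  [0,-0.2,0,0,0,0,255],
  [0,0,0,0,0,0,255],
  [0,0,0,0,0,0,255],
])

```text
t: 4.15
tcp_pos: [0.599, 0.0311, 0.1178]
orientation: [2.137, 2.303, 0.0]
wrist_force: [0.2, -0.3, 0.3]
gripper_width: -0.0004
```

```bash
python3 -c "
from h import *
go([.16,.07,.2])
m=eyes.camera_model('scene');im=eyes.read_camera('scene');
crop('s1',im,200,400,160,280,4)"
```

```text
t 4.15 board [0.0757 0.037  0.1178] F [ 0.18 -0.35  0.3 ] w -0.0
shift [ 1.1   2.81 -2.74] turn [ 0.    0.   -0.02]
```

View pics/s1.png

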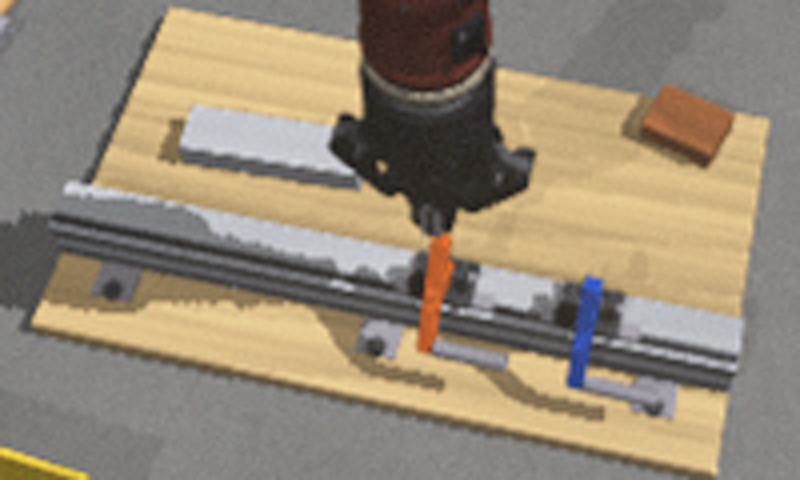

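```bash
python3 -c "
from h import *
m=eyes.camera_model('scene')
def f(g,th,pt):
    a=th; x,z=pt; X=x*np.cos(a)+z*np.sin(a); Z=-x*np.sin(a)+z*np.cos(a)
    return [.07+X,g,.073+Z]
c=lambda P:((proj(m,B(p,P))[0]-[200,160])*4).round(0)
for th in (2.7,2.4,2.1,1.8,1.5):
  print(th,'pin',f(0,th,(-.04,.038)),'pinL',c(f(.033+.062,th,(-.04,.038))),'pinR',c(f(.033+.012,th,(-.04,.038))),'toe',c(f(.039,th,(-.034,-.04))))
print('blue',c(f(.134+.062,2.7,(-.04,.038))),c(f(.14,2.7,(-.034,-.04))))"
```

```text
2.7 pin [np.float64(0.12240332112956798), 0, np.float64(0.05574045381270486)] pinL [503. 366.] pinR [432. 351.] toe [435. 253.]
2.4 pin [np.float64(0.12516334948259356), 0, np.float64(0.07199756603147871)] pinL [503. 359.] pinR [430. 344.] toe [440. 231.]
2.1 pin [np.float64(0.12299580011665151), 0, np.float64(0.08834422269116035)] pinL [504. 346.] pinR [431. 331.] toe [446. 214.]
1.8 pin [np.float64(0.11609429376109491), 0, np.float64(0.1033202256367905)] pinL [506. 327.] pinR [433. 311.] toe [451. 202.]
1.5 pin [np.float64(0.10507532142424596), 0, np.float64(0.11558781312753488)] pinL [510. 304.] pinR [436. 288.] toe [455. 197.]
blue [650. 397.] [585. 283.]
```

```bash
python3 -c "
from h import *
m=eyes.camera_model('wrist');im=eyes.read_camera('wrist');
crop('w2',im,200,440,180,360,3.3)
s=eyes.camera_model('scene')
print(((proj(s,[state()['tcp_pos']])-[200,160])*4))"
```

```text
[[434.87497259 246.92909138]]
```

View pics/w2.png

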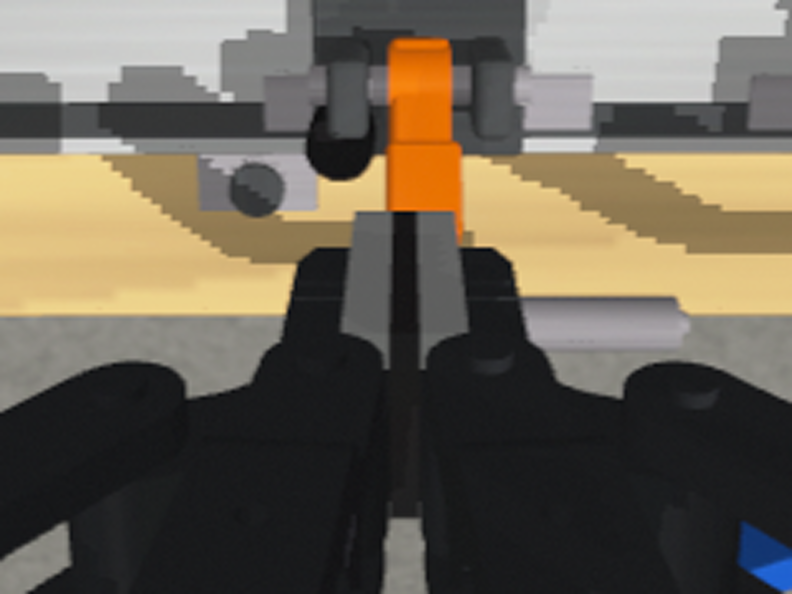

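```bash
python3 -c "
from h import *
m=eyes.camera_model('wrist')
def f(g,th,pt):
    x,z=pt; return [.07+x*np.cos(th)+z*np.sin(th),g,.073-x*np.sin(th)+z*np.cos(th)]
c=lambda P:((proj(m,B(p,P))[0]-[200,180])*3.3).round(0)
print('tcp',((proj(m,[state()['tcp_pos']])-[200,180])*3.3),'axis',c([.07,.039,.073]))
for th in (2.7,2.45,2.2,1.9,1.6):
  print(th,'pinR',c(f(.045,th,(-.04,.038))),'pinL',c(f(.095,th,(-.04,.038))),'toe far',c(f(.039,th,(-.042,-.04))),'toe near',c(f(.039,th,(-.026,-.04))))
"
```

```text
tcp [[398.82373338 191.72103288]] axis [409.  81.]
2.7 pinR [435. 283.] pinL [656. 283.] toe far [411. 300.] toe near [411. 199.]
2.45 pinR [437. 322.] pinL [669. 322.] toe far [411. 226.] toe near [411. 128.]
2.2 pinR [439. 350.] pinL [684. 350.] toe far [411. 136.] toe near [411.  53.]
1.9 pinR [442. 366.] pinL [706. 365.] toe far [411.  20.] toe near [410. -32.]
1.6 pinR [445. 355.] pinL [729. 354.] toe far [411. -86.] toe near [ 410. -101.]
```

Call:
arm_command([
  [0,0,-0.7,0,0,0,255],
  [0,0,-0.7,0,0,0,255],
  [0,1,0,0,0,0,255],
  [0,1,0,0,0,0,255],
  [0.1,0.2,0,0,0,0,255],
  [0,0,0.8,0,0,0,255],
  [0,0,0.8,0,0,0,255],
  [0,0,0,0,0,0,255],
])

```text
t: 4.92
tcp_pos: [0.6607, 0.0391, 0.1061]
orientation: [-2.131, -2.298, 0.013]
wrist_force: [-1.8, -0.1, -1.3]
gripper_width: -0.0002
```

```bash
python3 -c "
from h import *
go([.11,.04,.112])
m=eyes.camera_model('wrist');im=eyes.read_camera('wrist');
crop('w3',im,200,440,140,360,2.7)"
```

```text
t 4.92 board [0.1379 0.0402 0.1061] F [-1.85 -0.13 -1.27] w -0.0
shift [-0.01 -0.93 -0.19] turn [-0.11 -0.   -0.01]
```

View pics/w3.png

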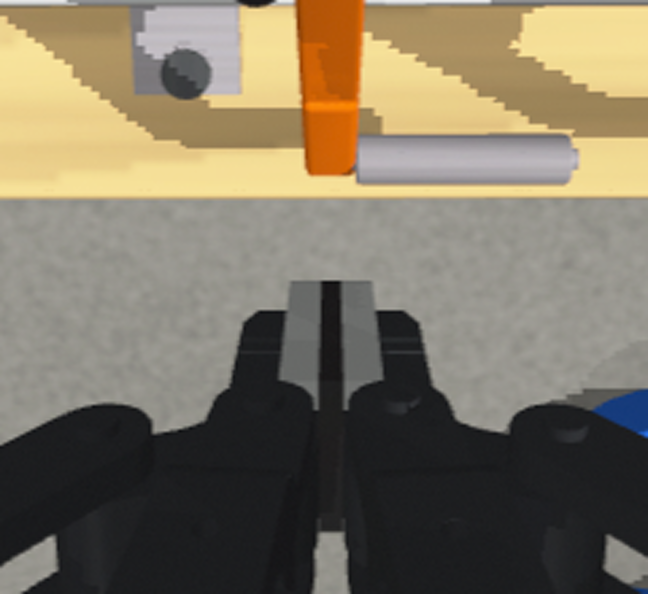

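```bash
python3 -c "
from h import *
m=eyes.camera_model('wrist')
def f(g,th,pt):
    x,z=pt; return [.07+x*np.cos(th)+z*np.sin(th),g,.073-x*np.sin(th)+z*np.cos(th)]
c=lambda P:((proj(m,B(p,P))[0]-[200,140])*2.7).round(0)
print('tcp',((proj(m,[state()['tcp_pos']])-[200,140])*2.7),'tcp-11',c([.1379-.011,.04,.106]),'fence rear',c([.09,.04,.058]),'board rear',c([.15,.04,.018]))
for th in (2.7,2.45,2.2,1.9,1.6):
  print(th,'pinR',c(f(.045,th,(-.04,.038))),'pinL',c(f(.095,th,(-.04,.038))),'toe far',c(f(.039,th,(-.042,-.04))),'upr end far',c(f(.039,th,(-.042,.044))),'near',c(f(.039,th,(-.026,.044))))
"
```

```text
tcp [[326.27474291 265.05358996]] tcp-11 [326. 201.] fence rear [326.  -5.] board rear [327. 190.]
2.7 pinR [347. 126.] pinL [547. 126.] toe far [319.  31.] upr end far [323. 139.] near [323.  78.]
2.45 pinR [347. 149.] pinL [559. 148.] toe far [318. -55.] upr end far [322. 167.] near [322. 109.]
2.2 pinR [349. 160.] pinL [574. 160.] toe far [ 317. -151.] upr end far [322. 184.] near [322. 131.]
1.9 pinR [350. 153.] pinL [595. 153.] toe far [ 317. -262.] upr end far [321. 183.] near [322. 142.]
1.6 pinR [352. 120.] pinL [619. 119.] toe far [ 318. -348.] upr end far [320. 154.] near [321. 133.]
```

Call:
arm_command([
  [0,-0.5,-0.35,0,0,0,255],
  [0,-0.5,0,0,0,0,255],
  [0,-0.3,0,0,0,0,255],
  [0,-0.2,0,0,0,0,255],
  [0,-0.2,0,0,0,0,255],
  [0,-0.2,0,0,0,0,255],
  [0,-0.2,0,0,0,0,255],
])

```text
t: 5.55
tcp_pos: [0.602, 0.0344, 0.1227]
orientation: [2.136, 2.302, 0.001]
wrist_force: [0.1, -0.2, -0.5]
gripper_width: -0.0001
```

Call:
arm_command([
  [0,-0.2,0,0,0,0,255],
  [0,-0.2,0,0,0,0,255],
])

```text
t: 5.72
tcp_pos: [0.5895, 0.0335, 0.1222]
orientation: [2.137, 2.303, -0.0]
wrist_force: [-0.3, -0.3, -0.1]
gripper_width: 0.0002
```

Call:
arm_command([
  [0,-0.2,0,0,0,0,255],
  [0,-0.2,0,0,0,0,255],
])

```text
t: 5.88
tcp_pos: [0.5774, 0.0325, 0.1221]
orientation: [-2.137, -2.303, 0.0]
wrist_force: [-0.7, 0.0, -0.1]
gripper_width: -0.0006
```

```bash
python3 -c "
from h import *
go([.055,.04,.117])
m=eyes.camera_model('wrist');im=eyes.read_camera('wrist');
crop('w4',im,200,440,140,360,2.7)
def f(g,th,pt):
    x,z=pt; return [.07+x*np.cos(th)+z*np.sin(th),g,.073-x*np.sin(th)+z*np.cos(th)]
c=lambda P:((proj(m,B(p,P))[0]-[200,140])*2.7).round(0)
print('tcp',((proj(m,[state()['tcp_pos']])-[200,140])*2.7),'axis',c([.07,.04,.073]))
for th in (2.45,2.2,1.9,1.6,1.3):
  print(th,'pinR',c(f(.045,th,(-.04,.038))),'pinL',c(f(.095,th,(-.04,.038))),'toe far',c(f(.039,th,(-.042,-.04))),'toe near',c(f(.039,th,(-.026,-.040))))
"
```

```text
t 5.88 board [0.0543 0.0401 0.1221] F [-0.69  0.01 -0.11] w -0.001
shift [-0.    0.02  0.17] turn [-0.    0.   -0.02]
tcp [[326.08093239 257.73507417]] axis [327. 253.]
2.45 pinR [346. 436.] pinL [528. 436.] toe far [321. 388.] toe near [321. 309.]
2.2 pinR [346. 462.] pinL [539. 462.] toe far [321. 320.] toe near [321. 251.]
1.9 pinR [348. 479.] pinL [554. 479.] toe far [320. 230.] toe near [321. 183.]
1.6 pinR [349. 476.] pinL [570. 476.] toe far [321. 145.] toe near [321. 126.]
1.3 pinR [350. 448.] pinL [586. 448.] toe far [321.  79.] toe near [322.  86.]
```

View pics/w4.png

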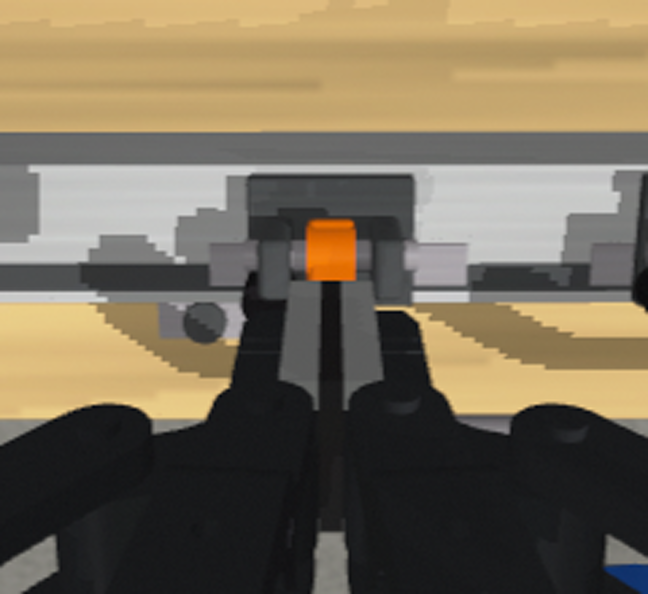

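Finger passed over the toe: the leaf is still at about 2.45 rad, so the tip effectively rides higher than the TCP. Going lower.

Call:
arm_command([
  [0,0,-0.8,0,0,0,255],
  [0,1,0,0,0,0,255],
  [0,1,0,0,0,0,255],
  [0,0.8,0,0,0,0,255],
  [0,0,0.7,0,0,0,255],
  [0,0,0.6,0,0,0,255],
  [0,0,0,0,0,0,255],
  [0,0,0,0,0,0,255],
])

```text
t: 6.6
tcp_pos: [0.6608, 0.0388, 0.1061]
orientation: [-2.135, -2.302, 0.004]
wrist_force: [-0.6, 0.2, 0.3]
gripper_width: -0.0001
```

```bash
python3 -c "
from h import *
go([.135,.04,.104])"
```

```text
t 6.6 board [0.1379 0.04   0.1061] F [-0.55  0.15  0.26] w -0.0
shift [ 0.   -0.1   0.07] turn [-0.03  0.   -0.02]
```

Call:
arm_command([
  [0,-0.5,0,0,0,0,255],
  [0,-0.3,0,0,0,0,255],
  [0,-0.2,0,0,0,0,255],
])

```text
t: 6.85
tcp_pos: [0.6318, 0.0366, 0.1089]
orientation: [2.136, 2.302, 0.002]
wrist_force: [-0.1, 0.8, 0.1]
gripper_width: -0.0
```

Call:
arm_command([
  [0,-0.15,0,0,0,0,255],
  [0,-0.15,0,0,0,0,255],
  [0,0,0,0,0,0,255],
])

```text
t: 7.1
tcp_pos: [0.6225, 0.0359, 0.1079]
orientation: [2.136, 2.303, 0.0]
wrist_force: [-0.1, 0.1, 0.8]
gripper_width: 0.0002
```

Call:
arm_command([
  [0,-0.15,0,0,0,0,255],
  [0,-0.15,0,0,0,0,255],
  [0,0,0,0,0,0,255],
])

```text
t: 7.35
tcp_pos: [0.6129, 0.0352, 0.1071]
orientation: [-2.136, -2.302, 0.001]
wrist_force: [1.1, 0.2, 0.4]
gripper_width: 0.0001
```

Call:
arm_command([
  [0,-0.15,0,0,0,0,255],
  [0,-0.15,0,0,0,0,255],
  [0,0,0,0,0,0,255],
])

```text
t: 7.6
tcp_pos: [0.6037, 0.0345, 0.1071]
orientation: [-2.136, -2.302, 0.002]
wrist_force: [0.3, 0.1, -0.2]
gripper_width: 0.0007
```

```bash
cat > th.py <<'E'
from h import *
def boxes(g,th):
    out=[]
    for x0,x1,z0,z1 in [(-.042,-.026,-.04,.044),(-.042,.0,-.006,.006)]:
        P=np.array([(x,y,z) for x in(x0,x1) for y in(0,.012) for z in(z0,z1)])
        out.append(np.c_[.07+P[:,0]*np.cos(th)+P[:,2]*np.sin(th),g+P[:,1],.073-P[:,0]*np.sin(th)+P[:,2]*np.cos(th)])
    return out
def sil(m,g,th,off):
    im=np.zeros((1600,2560),np.uint8)
    for b in boxes(g,th): cv2.fillConvexPoly(im,cv2.convexHull(((proj(m,B(p,b))+off)*4).astype(np.int32)),255)
    return cv2.resize(im,(640,400),interpolation=cv2.INTER_AREA)/255.
def mask(im,blue):
    h=cv2.cvtColor(im,cv2.COLOR_RGB2HSV); lo,hi=((105,120,40),(125,255,255)) if blue else ((6,200,60),(16,255,255))
    return (cv2.inRange(h,lo,hi)>0).astype(float)
def theta(n,verbose=True):
    m=eyes.camera_model(n); im=eyes.read_camera(n); best={}
    for blue,g in((1,.134),(0,.033)):
        w=proj(m,B(p,[.07,g,.09]))[0]; M=mask(im,blue); k=np.zeros_like(M); a,b=w.astype(int); k[b-35:b+35,a-22:a+22]=1; M*=k
        r=[]
        for th in ([2.7] if blue else np.arange(0,2.75,.05)):
            for dx in np.arange(-2,2.1,.5):
                for dy in np.arange(-2,2.1,.5):
                    S=sil(m,g,th,(dx,dy)); r.append((np.minimum(S,M).sum()/(np.maximum(S,M).sum()+1e-9),round(th,2),dx,dy))
        r.sort(reverse=True); print(n,"blue" if blue else "orange",int(M.sum()),[tuple(np.round(x,2)) for x in r[:4]])
if __name__=="__main__":
    go(None); theta("scene"); theta("top")
E
python3 th.py
```

```text
t 7.6 board [0.0807 0.04   0.1071] F [ 0.27  0.15 -0.19] w 0.001
scene blue 112 [(np.float64(0.76), np.float64(2.7), np.float64(2.0), np.float64(0.0)), (np.float64(0.76), np.float64(2.7), np.float64(2.0), np.float64(0.5)), (np.float64(0.76), np.float64(2.7), np.float64(2.0), np.float64(-0.5)), (np.float64(0.76), np.float64(2.7), np.float64(2.0), np.float64(1.0))]
scene orange 2 [(np.float64(0.01), np.float64(2.7), np.float64(1.5), np.float64(2.0)), (np.float64(0.01), np.float64(2.7), np.float64(1.5), np.float64(1.5)), (np.float64(0.01), np.float64(2.7), np.float64(1.5), np.float64(1.0)), (np.float64(0.01), np.float64(2.7), np.float64(1.5), np.float64(0.5))]
top blue 67 [(np.float64(0.65), np.float64(2.7), np.float64(-0.5), np.float64(2.0)), (np.float64(0.64), np.float64(2.7), np.float64(-1.0), np.float64(2.0)), (np.float64(0.63), np.float64(2.7), np.float64(-1.0), np.float64(1.5)), (np.float64(0.63), np.float64(2.7), np.float64(-0.5), np.float64(1.5))]
top orange 0 [(np.float64(0.0), np.float64(2.7), np.float64(2.0), np.float64(2.0)), (np.float64(0.0), np.float64(2.7), np.float64(2.0), np.float64(1.5)), (np.float64(0.0), np.float64(2.7), np.float64(2.0), np.float64(1.0)), (np.float64(0.0), np.float64(2.7), np.float64(2.0), np.float64(0.5))]
```

```bash
sed -i 's/((6,200,60),(16,255,255))/((4,190,130),(16,255,255))/' th.py; python3 - <<'E'
import cv2,numpy as np
for f,a in(("pics/scene0.png",[(308,228),(307,240)]),("pics/top0.png",[(319,160),(318,166)])):
    i=cv2.cvtColor(cv2.imread(f),cv2.COLOR_BGR2HSV); print([i[y,x] for x,y in a])
E
python3 th.py
```

```text
[array([ 10, 189, 182], dtype=uint8), array([ 10, 190, 181], dtype=uint8)]
[array([ 13, 197, 153], dtype=uint8), array([ 14, 235, 182], dtype=uint8)]
t 7.7 board [0.0818 0.04   0.1072] F [-0.18 -0.64  0.3 ] w -0.0
scene blue 114 [(np.float64(0.77), np.float64(2.7), np.float64(2.0), np.float64(0.0)), (np.float64(0.77), np.float64(2.7), np.float64(2.0), np.float64(-0.5)), (np.float64(0.77), np.float64(2.7), np.float64(2.0), np.float64(0.5)), (np.float64(0.76), np.float64(2.7), np.float64(2.0), np.float64(1.0))]
scene orange 75 [(np.float64(0.46), np.float64(2.7), np.float64(1.0), np.float64(0.0)), (np.float64(0.46), np.float64(2.7), np.float64(1.0), np.float64(-1.0)), (np.float64(0.46), np.float64(2.7), np.float64(1.0), np.float64(-0.5)), (np.float64(0.45), np.float64(2.7), np.float64(0.5), np.float64(-0.5))]
top blue 67 [(np.float64(0.65), np.float64(2.7), np.float64(-0.5), np.float64(2.0)), (np.float64(0.64), np.float64(2.7), np.float64(-1.0), np.float64(2.0)), (np.float64(0.63), np.float64(2.7), np.float64(-1.0), np.float64(1.5)), (np.float64(0.63), np.float64(2.7), np.float64(-0.5), np.float64(1.5))]
top orange 0 [(np.float64(0.0), np.float64(2.7), np.float64(2.0), np.float64(2.0)), (np.float64(0.0), np.float64(2.7), np.float64(2.0), np.float64(1.5)), (np.float64(0.0), np.float64(2.7), np.float64(2.0), np.float64(1.0)), (np.float64(0.0), np.float64(2.7), np.float64(2.0), np.float64(0.5))]
```

```bash
sed -i 's/((4,190,130),(16,255,255))/((4,160,90),(14,255,255))/; s/np.arange(-2,2.1,.5):$/np.arange(-3,3.1,1):/' th.py; python3 - <<'E'
from th import *
go(None); theta("scene")
im=eyes.read_camera("scene"); m=eyes.camera_model("scene"); M=mask(im,0)
ys,xs=np.nonzero(M[180:270,280:340]); print(xs.min()+280,xs.max()+280,ys.min()+180,ys.max()+180,len(xs))
for th in(2.7,2.4,2.1,1.8,1.5):
    S=sil(m,.033,th,(1,0)); y,x=np.nonzero(S>.5); print(th,x.min(),x.max(),y.min(),y.max())
crop("s2",im,260,360,170,270,6)
E
```

```text
t 7.8 board [0.0821 0.0401 0.1072] F [0.44 0.71 0.29] w -0.0
scene blue 113 [(np.float64(0.77), np.float64(2.7), np.float64(2.0), np.float64(0.0)), (np.float64(0.76), np.float64(2.7), np.float64(2.0), np.float64(1.0)), (np.float64(0.75), np.float64(2.7), np.float64(2.0), np.float64(-1.0)), (np.float64(0.7), np.float64(2.7), np.float64(2.0), np.float64(2.0))]
scene orange 118 [(np.float64(0.7), np.float64(2.7), np.float64(1.0), np.float64(-1.0)), (np.float64(0.69), np.float64(2.7), np.float64(1.0), np.float64(0.0)), (np.float64(0.68), np.float64(2.7), np.float64(1.0), np.float64(-2.0)), (np.float64(0.68), np.float64(2.65), np.float64(1.0), np.float64(-1.0))]
304 313 223 247 122
2.7 304 313 221 249
2.4 304 313 217 247
2.1 304 314 213 244
1.8 304 315 209 240
1.5 305 316 207 236
```

View pics/s2.png

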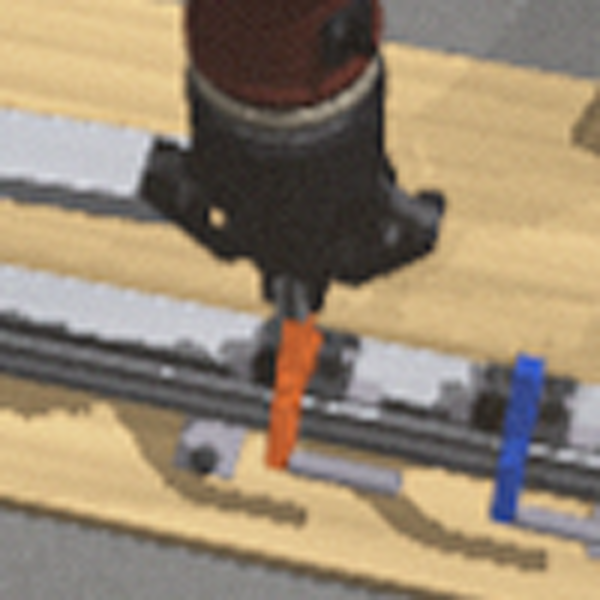

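Call:
arm_command([
  [0,-0.2,0,0,0,0,255],
  [0,-0.2,0,0,0,0,255],
  [0,0,0,0,0,0,255],
])

```text
t: 8.15
tcp_pos: [0.5911, 0.0335, 0.107]
orientation: [-2.136, -2.302, 0.003]
wrist_force: [0.1, 0.1, -1.1]
gripper_width: 0.0001
```

```bash
cat > mk.py <<'E'
from th import *
go(None)
for n,w in(("scene",(280,340,180,270)),("top",(300,335,135,200))):
    M=mask(eyes.read_camera(n),0)[w[2]:w[3],w[0]:w[1]]; ys,xs=np.nonzero(M)
    print(n,len(xs),"x",(xs.min()+w[0],xs.max()+w[0],"y",ys.min()+w[2],ys.max()+w[2]) if len(xs) else "")
E
python3 mk.py
```

```text
t 8.15 board [0.068 0.04  0.107] F [ 0.07  0.13 -1.08] w 0.0
scene 140 x (np.int64(304), np.int64(313), 'y', np.int64(219), np.int64(247))
top 10 x (np.int64(301), np.int64(310), 'y', np.int64(139), np.int64(183))
```

Call:
arm_command([
  [0,-0.2,0,0,0,0,255],
  [0,-0.2,0,0,0,0,255],
  [0,0,0,0,0,0,255],
])

```text
t: 8.5
tcp_pos: [0.5792, 0.0326, 0.1071]
orientation: [-2.136, -2.302, 0.003]
wrist_force: [-0.8, -0.1, 0.0]
gripper_width: 0.0002
```

```bash
python3 mk.py
```

```text
t 8.5 board [0.0561 0.04   0.1071] F [-0.82 -0.13  0.04] w 0.0
scene 143 x (np.int64(305), np.int64(313), 'y', np.int64(219), np.int64(247))
top 5 x (np.int64(303), np.int64(310), 'y', np.int64(173), np.int64(196))
```

```bash
python3 - <<'E'
from th import *
for n,w in(("scene",(280,340,180,270)),("top",(300,335,135,200))):
    M=mask(cv2.imread(f"pics/{n}0.png")[:,:,::-1].copy(),0)[w[2]:w[3],w[0]:w[1]]; ys,xs=np.nonzero(M)
    print(n,len(xs),xs.min()+w[0],xs.max()+w[0],ys.min()+w[2],ys.max()+w[2])
im=eyes.read_camera("scene"); crop("s3",im,270,350,190,260,9)
m=eyes.camera_model("scene");print((proj(m,[state()["tcp_pos"]])-[270,190])*9)
E
```

```text
scene 138 305 313 219 247
top 68 316 320 153 172
[[373.61889643 252.60599725]]
```

View pics/s3.png

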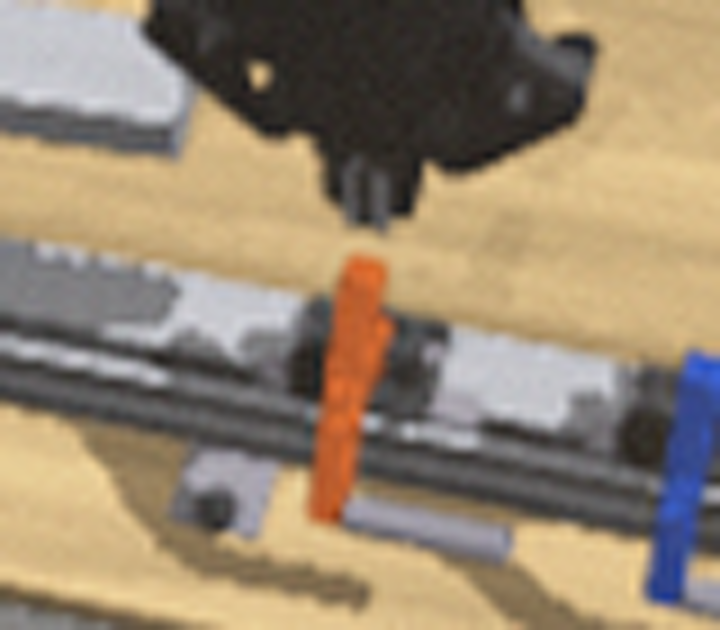

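Call:
arm_command([
  [0,0.3,-0.9,0,0,0,255],
  [0,1,0,0,0,0,255],
  [0,1,0,0,0,0,255],
  [0,0.6,0,0,0,0,255],
  [0,0,0.9,0,0,0,255],
  [0,0,0.5,0,0,0,255],
  [0,0,0.4,0,0,0,255],
  [0,0,0,0,0,0,255],
  [0,0,0,0,0,0,255],
])

```text
t: 9.4
tcp_pos: [0.6675, 0.0393, 0.0798]
orientation: [-2.136, -2.302, 0.001]
wrist_force: [-0.1, -0.4, 0.5]
gripper_width: -0.0001
```

```bash
python3 -c "
from h import *
print(arm.grip_depth,[a for a in dir(arm) if a[0]!='_'])
go([.09,.039,.08])
# pad tip silhouette in tool frame
s=state();m=eyes.camera_model('wrist');M=R.from_rotvec(s['orientation'])
cp=M.inv().apply(m['position']-s['tcp_pos']);print('cam in tool',cp)
D=(M.inv()*R.from_rotvec(m['rotation']))
for uv in((305.6,244.1),(338.9,244.1)):
  d=D.apply([(uv[0]-m['cx'])/m['fx'],(uv[1]-m['cy'])/m['fy'],1])
  for y in(-.011,0,.011): print(uv,cp+d*(y-cp[1])/d[1])"
```

```text
0.0187 ['IKError', 'finish_job', 'grip_depth']
t 9.4 board [0.1446 0.0399 0.0798] F [-0.08 -0.43  0.49] w -0.0
shift [-0.03 -1.82 -0.01] turn [-0.01  0.   -0.02]
cam in tool [ 0.00074714 -0.06696827 -0.17292164]
(305.6, 244.1) [-0.00638349 -0.011      -0.03550339]
(305.6, 244.1) [-0.00778495  0.         -0.00849522]
(305.6, 244.1) [-0.0091864   0.011       0.01851295]
(338.9, 244.1) [ 0.00793947 -0.011      -0.03551181]
(338.9, 244.1) [ 0.00935305  0.         -0.00850529]
(338.9, 244.1) [0.01076663 0.011      0.01850122]
```

Call:
arm_command([
  [0,-0.3,0,0,0,0,255],
  [0,-0.3,0,0,0,0,255],
  [0,-0.2,0,0,0,0,255],
  [0,0,0,0,0,0,255],
])

```text
t: 9.73
tcp_pos: [0.6435, 0.0374, 0.0817]
orientation: [2.136, 2.302, 0.001]
wrist_force: [0.5, -0.5, 0.6]
gripper_width: 0.0001
```

Call:
arm_command([
  [0,-0.2,0,0,0,0,255],
  [0,-0.2,0,0,0,0,255],
  [0,0,0,0,0,0,255],
])

```text
t: 9.98
tcp_pos: [0.6307, 0.0365, 0.0805]
orientation: [-2.136, -2.303, 0.001]
wrist_force: [-0.1, -0.3, -0.1]
gripper_width: -0.0001
```

```bash
python3 mk.py
```

```text
t 9.98 board [0.1078 0.04   0.0805] F [-0.05 -0.27 -0.15] w -0.0
scene 46 x (np.int64(304), np.int64(309), 'y', np.int64(236), np.int64(247))
top 12 x (np.int64(303), np.int64(311), 'y', np.int64(135), np.int64(193))
```

Call:
arm_command([
  [0,-0.2,0,0,0,0,255],
  [0,-0.2,0,0,0,0,255],
  [0,0,0,0,0,0,255],
])

```text
t: 10.33
tcp_pos: [0.6223, 0.036, 0.0819]
orientation: [2.134, 2.3, 0.008]
wrist_force: [3.7, 0.1, 2.6]
gripper_width: -0.0
```

```bash
python3 mk.py
```

```text
t 10.33 board [0.0993 0.0401 0.0819] F [3.73 0.05 2.57] w -0.0
scene 54 x (np.int64(304), np.int64(309), 'y', np.int64(234), np.int64(246))
top 9 x (np.int64(306), np.int64(312), 'y', np.int64(141), np.int64(197))
```

Call:
arm_command([
  [0,-0.2,0,0,0,0,255],
  [0,-0.2,0,0,0,0,255],
  [0,0,0,0,0,0,255],
])

```text
t: 10.68
tcp_pos: [0.6143, 0.0354, 0.0848]
orientation: [2.13, 2.295, 0.018]
wrist_force: [6.1, 0.5, 13.2]
gripper_width: -0.0001
```

```bash
python3 mk.py
```

```text
t 10.68 board [0.0913 0.0401 0.0848] F [ 6.07  0.54 13.15] w -0.0
scene 66 x (np.int64(304), np.int64(312), 'y', np.int64(229), np.int64(244))
top 8 x (np.int64(302), np.int64(312), 'y', np.int64(141), np.int64(196))
```

Call:
arm_command([
  [0,0,-0.25,0,0,0,255],
  [0,-0.2,-0.25,0,0,0,255],
  [0,-0.25,0,0,0,0,255],
  [0,-0.25,0,0,0,0,255],
  [0,0,0,0,0,0,255],
])

```text
t: 11.2
tcp_pos: [0.5838, 0.033, 0.0946]
orientation: [-2.135, -2.301, 0.005]
wrist_force: [-0.7, 0.3, 2.6]
gripper_width: 0.0001
```

```bash
python3 mk.py
```

```text
t 11.2 board [0.0607 0.04   0.0946] F [-0.74  0.32  2.64] w 0.0
scene 114 x (np.int64(304), np.int64(313), 'y', np.int64(219), np.int64(241))
top 5 x (np.int64(303), np.int64(307), 'y', np.int64(138), np.int64(187))
```

Call:
arm_command([
  [0,-0.25,0,0,0,0,255],
  [0,-0.25,0,0,0,0,255],
  [0,0,0,0,0,0,255],
])

```text
t: 11.55
tcp_pos: [0.5695, 0.0319, 0.0948]
orientation: [-2.135, -2.301, 0.004]
wrist_force: [-1.3, 0.5, 1.2]
gripper_width: 0.0003
```

```bash
python3 mk.py
```

```text
t 11.55 board [0.0464 0.0401 0.0948] F [-1.31  0.46  1.25] w 0.0
scene 127 x (np.int64(304), np.int64(314), 'y', np.int64(214), np.int64(240))
top 8 x (np.int64(300), np.int64(314), 'y', np.int64(143), np.int64(190))
```

Call:
arm_command([
  [0,0,-0.6,0,0,0,255],
  [0,0.5,-0.6,0,0,0,255],
  [0.5,1,0,0,0,0,255],
  [0.5,1,0,0,0,0,255],
  [0,1,0,0,0,0,255],
  [0,0,0.8,0,0,0,255],
  [0,0,0.8,0,0,0,255],
  [0,0,0.5,0,0,0,255],
  [0,0,0,0,0,0,255],
  [0,0,0,0,0,0,255],
])

```text
t: 12.48
tcp_pos: [0.6735, 0.0698, 0.0669]
orientation: [-2.135, -2.302, 0.004]
wrist_force: [0.9, 0.6, -0.3]
gripper_width: -0.0001
```

```bash
python3 mk.py; python3 -c "
from h import *
go([.15,.070,.065])"
```

```text
t 12.48 board [0.153  0.0699 0.0669] F [ 0.94  0.61 -0.3 ] w -0.0
scene 0 x 
top 9 x (np.int64(301), np.int64(307), 'y', np.int64(169), np.int64(197))
t 12.58 board [0.1549 0.0699 0.0694] F [-0.16 -0.77 -0.12] w 0.0
shift [ 0.   -0.16  0.15] turn [ 0.02 -0.   -0.02]
```

Call:
arm_command([
  [0,-0.4,0,0,0,0,255],
  [0,-0.3,0,0,0,0,255],
  [0,-0.2,0,0,0,0,255],
  [0,-0.2,0,0,0,0,255],
])

```text
t: 12.92
tcp_pos: [0.6466, 0.0679, 0.0725]
orientation: [2.131, 2.297, 0.015]
wrist_force: [1.3, -0.1, 2.8]
gripper_width: 0.0001
```

Call:
arm_command([
  [0,-0.2,0,0,0,0,255],
  [0,-0.2,0,0,0,0,255],
  [0,-0.2,0,0,0,0,255],
  [0,0,0,0,0,0,255],
])

```text
t: 13.25
tcp_pos: [0.621, 0.0659, 0.0677]
orientation: [-2.135, -2.301, 0.005]
wrist_force: [-0.4, -0.4, 0.0]
gripper_width: -0.0001
```

```bash
python3 mk.py
```

```text
t 13.25 board [0.1003 0.07   0.0677] F [-0.4  -0.36  0.05] w -0.0
scene 55 x (np.int64(304), np.int64(311), 'y', np.int64(230), np.int64(242))
top 0 x
```

Call:
arm_command([
  [0,0,-0.7,0,0,0,255],
  [0,1,0,0,0,0,255],
  [0,1,0,0,0,0,255],
  [0,0,0.7,0,0,0,255],
  [0,0,0.5,0,0,0,255],
  [0,0,0,0,0,0,255],
  [0,0,0,0,0,0,255],
])

```text
t: 13.93
tcp_pos: [0.6824, 0.0705, 0.0518]
orientation: [-2.135, -2.301, 0.004]
wrist_force: [-0.1, 0.4, 0.8]
gripper_width: 0.0002
```

```bash
python3 -c "
from h import *
go([.15,.070,.054])"
```

```text
t 13.93 board [0.1619 0.0699 0.0518] F [-0.14  0.35  0.79] w 0.0
shift [ 0.   -0.4  -0.07] turn [-0.03  0.   -0.02]
```

Call:
arm_command([
  [0,-0.4,0,0,0,0,255],
  [0,-0.3,0,0,0,0,255],
  [0,-0.2,0,0,0,0,255],
  [0,-0.2,0,0,0,0,255],
])

```text
t: 14.27
tcp_pos: [0.6556, 0.0687, 0.0561]
orientation: [2.131, 2.297, 0.015]
wrist_force: [7.5, 0.1, 1.5]
gripper_width: -0.0
```

Call:
arm_command([
  [0,-0.2,0,0,0,0,255],
  [0,-0.2,0,0,0,0,255],
])

```text
t: 14.43
tcp_pos: [0.6423, 0.0676, 0.0557]
orientation: [2.133, 2.298, 0.011]
wrist_force: [3.9, 0.7, 0.3]
gripper_width: -0.0003
```

Call:
arm_command([
  [0,-0.2,0,0,0,0,255],
  [0,-0.2,0,0,0,0,255],
])

```text
t: 14.6
tcp_pos: [0.6276, 0.0664, 0.0545]
orientation: [2.135, 2.301, 0.004]
wrist_force: [2.3, 0.7, 2.0]
gripper_width: 0.0001
```

```bash
python3 mk.py
```

```text
t 14.6 board [0.107  0.07   0.0545] F [2.33 0.66 2.04] w 0.0
scene 0 x 
top 1 x (np.int64(300), np.int64(300), 'y', np.int64(191), np.int64(191))
```

Call:
arm_command([
  [0,-0.2,0,0,0,0,255],
  [0,-0.2,0,0,0,0,255],
  [0,-0.2,0,0,0,0,255],
  [0,-0.2,0,0,0,0,255],
])

```text
t: 15.03
tcp_pos: [0.6016, 0.0644, 0.053]
orientation: [-2.136, -2.303, 0.001]
wrist_force: [1.5, -0.2, 0.3]
gripper_width: -0.0003
```

Call:
arm_command([
  [0,-0.2,0,0,0,0,255],
  [0,-0.2,0,0,0,0,255],
  [0,-0.2,0,0,0,0,255],
])

```text
t: 15.28
tcp_pos: [0.5838, 0.063, 0.0531]
orientation: [-2.137, -2.303, 0.001]
wrist_force: [1.7, 0.1, 0.7]
gripper_width: -0.0003
```

Call:
arm_command([
  [0,-0.15,0,0,0,0,255],
  [0,-0.15,0,0,0,0,255],
  [0,0,0,0,0,0,255],
])

```text
t: 15.53
tcp_pos: [0.5743, 0.0624, 0.0531]
orientation: [-2.136, -2.302, 0.002]
wrist_force: [-0.2, -0.7, 0.3]
gripper_width: -0.0001
```

```bash
python3 mk.py
```

```text
t 15.53 board [0.0535 0.0701 0.0531] F [-0.16 -0.68  0.28] w -0.0
scene 69 x (np.int64(308), np.int64(316), 'y', np.int64(217), np.int64(230))
top 0 x
```

```bash
python3 - <<'E'
from th import *
m=eyes.camera_model("scene")
for th in(1.2,.9,.6,.4,.2,0):
    S=sil(m,.033,th,(1,-1)); y,x=np.nonzero(S>.5); print(th,x.min(),x.max(),y.min(),y.max())
theta("scene")
E
```

```text
1.2 306 317 206 229
0.9 307 317 208 227
0.6 308 317 211 226
0.4 309 317 209 226
0.2 309 317 207 227
0 309 316 206 227
scene blue 115 [(np.float64(0.78), np.float64(2.7), np.float64(2.0), np.float64(0.0)), (np.float64(0.77), np.float64(2.7), np.float64(2.0), np.float64(1.0)), (np.float64(0.76), np.float64(2.7), np.float64(2.0), np.float64(-1.0)), (np.float64(0.71), np.float64(2.7), np.float64(2.0), np.float64(2.0))]
scene orange 68 [(np.float64(0.61), np.float64(0.4), np.float64(0.0), np.float64(3.0)), (np.float64(0.61), np.float64(0.45), np.float64(0.0), np.float64(3.0)), (np.float64(0.61), np.float64(0.5), np.float64(0.0), np.float64(3.0)), (np.float64(0.61), np.float64(0.5), np.float64(1.0), np.float64(3.0))]
```

Call:
arm_command([
  [0,-0.15,0,0,0,0,255],
  [0,-0.1,0,0,0,0,255],
])

```text
t: 15.85
tcp_pos: [0.5688, 0.062, 0.0533]
orientation: [2.136, 2.302, 0.002]
wrist_force: [1.6, 0.9, 0.1]
gripper_width: -0.0001
```

Call:
arm_command([
  [0,-0.1,0,0,0,0,255],
  [0,-0.1,0,0,0,0,255],
])

```text
t: 16.02
tcp_pos: [0.5679, 0.0619, 0.0546]
orientation: [2.131, 2.297, 0.015]
wrist_force: [9.9, 0.4, 0.1]
gripper_width: -0.0003
```

Call:
arm_command([
  [0,-0.05,0,0,0,0,255],
  [0,0,0,0,0,0,255],
  [0,0,0,0,0,0,255],
  [0,0.5,0,0,0,0,255],
  [0,0,-0.8,0,0,0,255],
  [0,0,-0.8,0,0,0,255],
  [0,0,-0.8,0,0,0,255],
])

```text
t: 16.6
tcp_pos: [0.5743, 0.0624, 0.1253]
orientation: [-2.135, -2.301, 0.004]
wrist_force: [-0.3, -0.2, 0.8]
gripper_width: -0.0001
```

```bash
python3 - <<'E'
from th import *
go([-.09,-.116,.13]); theta("scene")
# bar pose by segmentation in top & scene? use bright gray polygon
E
```

```text
t 16.6 board [0.0535 0.0701 0.1253] F [-0.27 -0.22  0.76] w -0.0
shift [-6.21 -4.77 -0.14] turn [-0.04  0.   -0.02]
scene blue 112 [(np.float64(0.77), np.float64(2.7), np.float64(2.0), np.float64(0.0)), (np.float64(0.76), np.float64(2.7), np.float64(2.0), np.float64(1.0)), (np.float64(0.75), np.float64(2.7), np.float64(2.0), np.float64(-1.0)), (np.float64(0.7), np.float64(2.7), np.float64(2.0), np.float64(2.0))]
scene orange 105 [(np.float64(0.73), np.float64(0.0), np.float64(0.0), np.float64(2.0)), (np.float64(0.71), np.float64(0.0), np.float64(0.0), np.float64(1.0)), (np.float64(0.71), np.float64(0.05), np.float64(0.0), np.float64(2.0)), (np.float64(0.7), np.float64(0.0), np.float64(0.0), np.float64(3.0))]
```

Call:
arm_command([
  [-0.62,-0.48,0,0,0,0,255],
  [-0.62,-0.48,0,0,0,0,255],
  [-0.62,-0.48,0,0,0,0,255],
  [-0.62,-0.48,0,0,0,0,255],
  [-0.62,-0.48,0,0,0,0,0],
  [-0.62,-0.48,0,0,0,0,0],
  [-0.62,-0.48,0,0,0,0,0],
  [-0.62,-0.48,0,0,0,0,0],
  [-0.62,-0.48,0,0,0,0,0],
  [-0.62,-0.48,0,0,0,0,0],
  [0,0,0.5,0,0,0,0],
  [0,0,0.5,0,0,0,0],
])

```text
t: 17.65
tcp_pos: [0.4448, -0.1355, 0.0955]
orientation: [2.141, 2.298, -0.001]
wrist_force: [-0.2, -0.2, 0.2]
gripper_width: 0.0851
```

Call:
arm_command([
  [0,0,0.5,0,0,0,0],
  [0,0,0.5,0,0,0,0],
  [0,0,0.3,0,0,0,0],
  [0,0,0.3,0,0,0,0],
  [0,0,0,0,0,0,0],
  [0,0,0,0,0,0,0],
])

```text
t: 18.15
tcp_pos: [0.4458, -0.1336, 0.0471]
orientation: [-2.136, -2.303, 0.001]
wrist_force: [0.3, -0.0, 0.2]
gripper_width: 0.0854
```

```bash
python3 -c "
from h import *
go([-.09,-.116,.02]);m=eyes.camera_model('wrist');im=eyes.read_camera('wrist');crop('w5',im,0,640,0,400,1.25)"
```

```text
t 18.15 board [-0.0896 -0.1155  0.0471] F [ 0.26 -0.04  0.17] w 0.085
shift [-0.02 -0.01  0.9 ] turn [-0.01 -0.   -0.01]
```

View pics/w5.png

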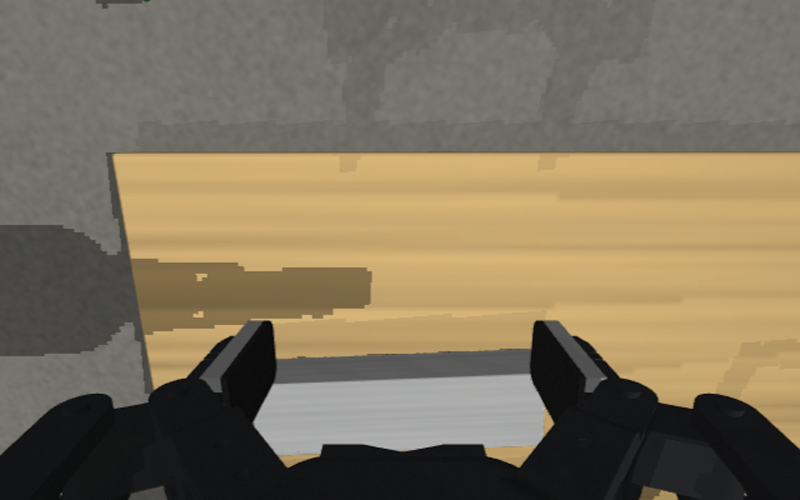

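Call:
arm_command([
  [0,0,0.3,0,0,0,0],
  [0,0,0.3,0,0,0,0],
  [0,0,0.15,0,0,0,0],
  [0,0,0,0,0,0,0],
])

```text
t: 18.53
tcp_pos: [0.4451, -0.1334, 0.0236]
orientation: [-2.135, -2.301, 0.002]
wrist_force: [0.1, -0.1, -0.2]
gripper_width: 0.0853
```

Call:
arm_command([
  [0,0,0.1,0,0,0,0],
  [0,0,0.1,0,0,0,0],
])

```text
t: 18.7
tcp_pos: [0.4462, -0.1338, 0.0186]
orientation: [2.137, 2.303, 0.0]
wrist_force: [-0.4, 0.7, -0.7]
gripper_width: 0.0849
```

Call:
arm_command([
  [0,0,0.1,0,0,0,0],
  [0,0,0.1,0,0,0,0],
])

```text
t: 18.87
tcp_pos: [0.4461, -0.1338, 0.0125]
orientation: [2.137, 2.303, 0.0]
wrist_force: [0.3, 0.5, 0.1]
gripper_width: 0.0854
```

Call:
arm_command([
  [0,0,0.1,0,0,0,0],
  [0,0,0.1,0,0,0,0],
])

```text
t: 19.03
tcp_pos: [0.4461, -0.1338, 0.0065]
orientation: [2.137, 2.303, 0.0]
wrist_force: [0.6, -0.3, 0.8]
gripper_width: 0.0855
```

Call:
arm_command([
  [0,0,0.1,0,0,0,0],
  [0,0,0.1,0,0,0,0],
])

```text
t: 19.2
tcp_pos: [0.446, -0.1338, 0.0004]
orientation: [-2.137, -2.303, 0.0]
wrist_force: [-0.4, 0.5, -0.6]
gripper_width: 0.0854
```

Call:
arm_command([
  [0,0,0.1,0,0,0,0],
  [0,0,0.05,0,0,0,0],
])

```text
t: 19.37
tcp_pos: [0.4458, -0.1337, -0.0042]
orientation: [-2.136, -2.303, 0.001]
wrist_force: [0.2, 0.3, 0.5]
gripper_width: 0.0857
```

Call:
arm_command([
  [0,0,0.1,0,0,0,0],
  [0,0,0.05,0,0,0,0],
])

```text
t: 19.53
tcp_pos: [0.4459, -0.1337, -0.0086]
orientation: [-2.137, -2.303, 0.0]
wrist_force: [-0.4, 0.2, -0.3]
gripper_width: 0.0856
```

Call:
arm_command([
  [0,0,0.1,0,0,0,0],
  [0,0,0.05,0,0,0,0],
])

```text
t: 19.7
tcp_pos: [0.446, -0.1337, -0.0131]
orientation: [-2.137, -2.303, 0.0]
wrist_force: [-0.4, -0.3, 0.1]
gripper_width: 0.0856
```

Call:
arm_command([
  [0,0,0.08,0,0,0,0],
  [0,0,0.05,0,0,0,0],
])

```text
t: 19.87
tcp_pos: [0.446, -0.1337, -0.0169]
orientation: [-2.137, -2.303, 0.0]
wrist_force: [0.5, -0.3, 0.6]
gripper_width: 0.0854
```

Call:
arm_command([
  [0,0,0.08,0,0,0,0],
  [0,0,0.05,0,0,0,0],
])

```text
t: 20.03
tcp_pos: [0.446, -0.1337, -0.0208]
orientation: [-2.137, -2.303, 0.0]
wrist_force: [0.2, -1.1, -0.2]
gripper_width: 0.0853
```

Call:
arm_command([
  [0,0,0.05,0,0,0,0],
  [0,0,0.05,0,0,0,0],
])

```text
t: 20.2
tcp_pos: [0.4461, -0.1337, -0.0237]
orientation: [2.137, 2.303, -0.0]
wrist_force: [0.8, 0.5, 0.3]
gripper_width: 0.0855
```

Call:
arm_command([
  [0,0,0.05,0,0,0,0],
  [0,0,0.05,0,0,0,0],
])

```text
t: 20.37
tcp_pos: [0.4461, -0.1338, -0.0254]
orientation: [2.137, 2.303, 0.0]
wrist_force: [-4.5, 1.9, 30.8]
gripper_width: 0.0857
```

Call:
arm_command([
  [0,0,0.05,0,0,0,0],
  [0,0,0.05,0,0,0,0],
])

```text
t: 20.53
tcp_pos: [0.4462, -0.1338, -0.0256]
orientation: [2.136, 2.302, 0.001]
wrist_force: [-8.6, 2.0, 58.6]
gripper_width: 0.0855
```

Call:
arm_command([
  [0,0,-0.4,0,0,0,0],
  [0,0.3,0,0,0,0,0],
  [0,0.3,0,0,0,0,0],
  [0,0.2,0,0,0,0,0],
  [0,0.2,0,0,0,0,0],
  [0,0,0,0,0,0,0],
])

```text
t: 21.03
tcp_pos: [0.4768, -0.131, -0.0183]
orientation: [-2.135, -2.304, 0.0]
wrist_force: [0.2, -0.3, -0.2]
gripper_width: 0.0855
```

```bash
python3 -c "
from h import *
go([-.001,-.116,-.018])"
```

```text
t 21.03 board [-0.0585 -0.1153 -0.0183] F [ 0.22 -0.3  -0.16] w 0.085
shift [-0.02  1.92 -0.01] turn [-0. -0. -0.]
```

Call:
arm_command([
  [0,0.2,0,0,0,0,0],
  [0,0.2,0,0,0,0,0],
  [0,0.2,0,0,0,0,0],
  [0,0.2,0,0,0,0,0],
  [0,0.2,0,0,0,0,0],
  [0,0.2,0,0,0,0,0],
  [0,0.2,0,0,0,0,0],
])

```text
t: 21.62
tcp_pos: [0.5185, -0.1282, -0.0177]
orientation: [-2.137, -2.303, 0.0]
wrist_force: [-1.8, -0.4, -1.2]
gripper_width: 0.0856
```

Call:
arm_command([
  [0,0.1,0,0,0,0,0],
  [0,0.1,0,0,0,0,0],
  [0,0,0,0,0,0,0],
])

```text
t: 21.87
tcp_pos: [0.5246, -0.1278, -0.0175]
orientation: [2.136, 2.303, 0.001]
wrist_force: [-2.0, -0.2, -0.3]
gripper_width: 0.0852
```

Call:
arm_command([
  [0,0.1,0,0,0,0,0],
  [0,0.1,0,0,0,0,0],
  [0,0,0,0,0,0,0],
])

```text
t: 22.12
tcp_pos: [0.5306, -0.1275, -0.0175]
orientation: [2.136, 2.302, 0.001]
wrist_force: [-1.8, -0.4, 0.2]
gripper_width: 0.0853
```

Call:
arm_command([
  [0,0.1,0,0,0,0,0],
  [0,0,0,0,0,0,0],
])

```text
t: 22.28
tcp_pos: [0.5333, -0.1273, -0.0175]
orientation: [2.136, 2.303, 0.001]
wrist_force: [-2.1, 0.4, 0.4]
gripper_width: 0.0849
```

Call:
arm_command([
  [0,0.05,0,0,0,0,0],
  [0,0.05,0,0,0,0,0],
])

```text
t: 22.45
tcp_pos: [0.5342, -0.1272, -0.0176]
orientation: [-2.135, -2.301, 0.004]
wrist_force: [-8.0, 0.4, 5.9]
gripper_width: 0.0857
```

Call:
arm_command([
  [0,0.05,0,0,0,0,0],
  [0,0.05,0,0,0,0,0],
])

```text
t: 22.62
tcp_pos: [0.5339, -0.1271, -0.0178]
orientation: [-2.132, -2.297, 0.01]
wrist_force: [-12.0, 0.6, 8.0]
gripper_width: 0.0852
```

Call:
arm_command([
  [0,0.05,0,0,0,0,0],
  [0,0,0,0,0,0,0],
])

```text
t: 22.78
tcp_pos: [0.5337, -0.1271, -0.018]
orientation: [-2.13, -2.296, 0.013]
wrist_force: [-12.3, -0.3, 8.1]
gripper_width: 0.0853
```

Call:
arm_command([
  [0,-0.4,0,0,0,0,0],
  [0,-0.4,0,0,0,0,0],
  [0,0,-1,0,0,0,0],
  [0,0,-1,0,0,0,255],
  [-1,0,0,0,0,0,255],
  [-1,0,0,0,0,0,255],
  [-1,0.5,0,0,0,0,255],
  [-0.55,0.5,0,0,0,0,255],
  [0,0,0,0,0,0,255],
  [0,0,0,0,0,0,255],
])

```text
t: 23.62
tcp_pos: [0.5567, -0.2337, 0.0428]
orientation: [2.135, 2.298, 0.004]
wrist_force: [-0.4, 0.3, 0.3]
gripper_width: 0.0007
```

```bash
python3 - <<'E'
from h import *
go([.032,-.222,-.004])
# bar corners check via bright mask in scene view
m=eyes.camera_model('scene');im=eyes.read_camera('scene')
crop('s4',im,220,330,165,250,7)
for P in[(.05,-.046,.043),(.01,-.046,.043),(.05,-.186,.043),(.01,-.186,.043),(.05,-.25,.058),(.05,.033,.058)]:print(P,((proj(m,B(p,P))[0]-[220,165])*7).round())
E
```

```text
t 23.62 board [ 0.0133 -0.2238  0.0428] F [-0.37  0.34  0.33] w 0.001
shift [0.07 0.61 1.56] turn [ 0.04  0.02 -0.03]
(0.05, -0.046, 0.043) [446. 391.]
(0.01, -0.046, 0.043) [472. 311.]
(0.05, -0.186, 0.043) [127. 326.]
(0.01, -0.186, 0.043) [159. 248.]
(0.05, -0.25, 0.058) [-23. 278.]
(0.05, 0.033, 0.058) [630. 412.]
```

View pics/s4.png

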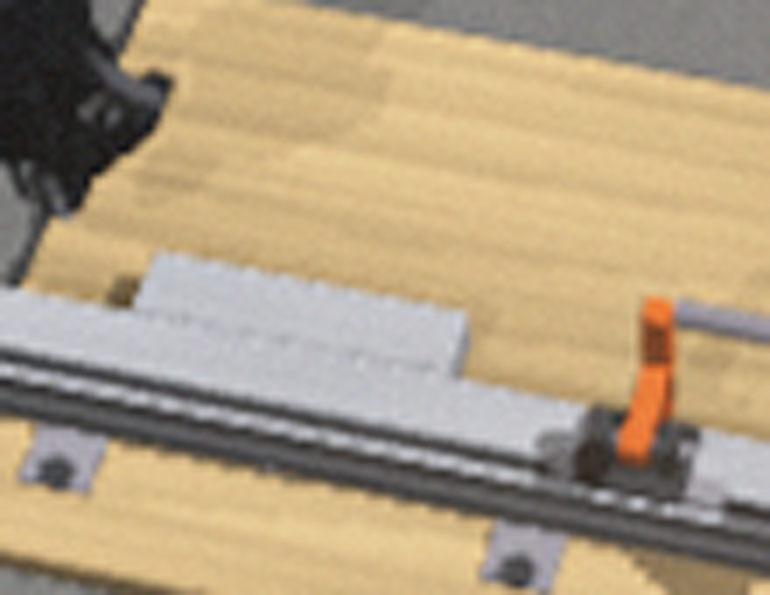

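Call:
arm_command([
  [0,0.6,0.3,0,0,0,255],
  [0,0,0.5,0,0,0,255],
  [0,0,0.4,0,0,0,255],
  [0,0,0.2,0,0,0,255],
  [0,0,0.1,0,0,0,255],
  [0,0,0,0,0,0,255],
])

```text
t: 24.17
tcp_pos: [0.5712, -0.2306, -0.0034]
orientation: [-2.135, -2.302, 0.001]
wrist_force: [-0.1, 0.4, 0.2]
gripper_width: -0.0001
```

```bash
python3 -c "
from h import *
go([.032,-.119,-.004])"
```

```text
t 24.17 board [ 0.028  -0.2218 -0.0034] F [-0.11  0.39  0.19] w -0.0
shift [3.43 0.13 0.02] turn [-0.02 -0.01 -0.01]
```

Call:
arm_command([
  [0.3,0.03,0,0,0,0,255],
  [0.25,0.02,0,0,0,0,255],
  [0.2,0.02,0,0,0,0,255],
  [0.2,0.02,0,0,0,0,255],
  [0.2,0.02,0,0,0,0,255],
  [0.2,0.01,0,0,0,0,255],
  [0.2,0.01,0,0,0,0,255],
  [0.2,0.01,0,0,0,0,255],
])

```text
t: 24.83
tcp_pos: [0.5707, -0.1823, -0.0019]
orientation: [2.138, 2.299, -0.008]
wrist_force: [-4.4, -7.1, 2.8]
gripper_width: -0.0
```

Call:
arm_command([
  [0.2,0.01,0,0,0,0,255],
  [0.2,0.01,0,0,0,0,255],
  [0.2,0.01,0,0,0,0,255],
  [0.2,0.01,0,0,0,0,255],
  [0.2,0.01,0,0,0,0,255],
  [0.15,0.01,0,0,0,0,255],
  [0,0,0,0,0,0,255],
])

```text
t: 25.42
tcp_pos: [0.5694, -0.1457, -0.0023]
orientation: [-2.137, -2.302, 0.007]
wrist_force: [-1.8, -4.2, 1.3]
gripper_width: 0.0004
```

```bash
python3 -c "
from h import *
go([.032,-.119,-.004])"
```

```text
t 25.42 board [ 0.0327 -0.137  -0.0023] F [-1.75 -4.19  1.31] w 0.0
shift [ 0.6  -0.02  0.06] turn [-0.04  0.03 -0.02]
```

Call:
arm_command([
  [0.15,0.01,0,0,0,0,255],
  [0.15,0.01,0,0,0,0,255],
  [0,0,0,0,0,0,255],
])

```text
t: 25.67
tcp_pos: [0.5692, -0.1369, -0.0024]
orientation: [-2.137, -2.301, 0.008]
wrist_force: [-2.8, -5.4, 1.6]
gripper_width: 0.0001
```

Call:
arm_command([
  [0.06,0,0,0,0,0,255],
  [0.06,0,0,0,0,0,255],
])

```text
t: 25.83
tcp_pos: [0.5691, -0.1344, -0.0024]
orientation: [2.139, 2.301, -0.008]
wrist_force: [-3.5, -6.2, 1.7]
gripper_width: 0.0001
```

Call:
arm_command([
  [0.06,0,0,0,0,0,255],
  [0.06,0,0,0,0,0,255],
])

```text
t: 26.0
tcp_pos: [0.5688, -0.1308, -0.0024]
orientation: [2.139, 2.301, -0.008]
wrist_force: [-2.7, -6.2, 1.3]
gripper_width: -0.0002
```

```bash
python3 -c "
from h import *
go([.032,-.119,-.004])"
```

```text
t 26.0 board [ 0.0333 -0.1221 -0.0024] F [-2.66 -6.23  1.28] w -0.0
shift [ 0.1  -0.04  0.05] turn [-0.04  0.04 -0.04]
```

Call:
arm_command([
  [0.04,0,0,0,0,0,255],
  [0,0,0,0,0,0,255],
])

```text
t: 26.17
tcp_pos: [0.5687, -0.1291, -0.0024]
orientation: [-2.138, -2.301, 0.008]
wrist_force: [-4.0, -4.9, 0.5]
gripper_width: -0.0001
```

Call:
arm_command([
  [0.04,0,0,0,0,0,255],
  [0,0,0,0,0,0,255],
])

```text
t: 26.33
tcp_pos: [0.5686, -0.1282, -0.0024]
orientation: [-2.139, -2.301, 0.008]
wrist_force: [-2.8, -5.4, 0.8]
gripper_width: 0.0001
```

Call:
arm_command([
  [0.04,0,0,0,0,0,255],
  [0,0,0,0,0,0,255],
])

```text
t: 26.5
tcp_pos: [0.5686, -0.1282, -0.0024]
orientation: [2.139, 2.299, -0.009]
wrist_force: [-3.6, -6.6, 0.1]
gripper_width: 0.0
```

Call:
arm_command([
  [0.04,0,0,0,0,0,255],
  [0,0,0,0,0,0,255],
])

```text
t: 26.67
tcp_pos: [0.5686, -0.1281, -0.0023]
orientation: [2.139, 2.298, -0.01]
wrist_force: [-2.7, -8.2, 0.4]
gripper_width: 0.0001
```

Call:
arm_command([
  [0.04,0,0,0,0,0,255],
  [0.02,0,0,0,0,0,255],
])

```text
t: 26.83
tcp_pos: [0.5686, -0.128, -0.0023]
orientation: [2.139, 2.295, -0.012]
wrist_force: [-2.7, -11.4, 0.1]
gripper_width: 0.0004
```

Call:
arm_command([
  [0,0,0,0,0,0,255],
  [0,0,0,0,0,0,255],
  [0,0,0,0,0,0,255],
])

```text
t: 27.08
tcp_pos: [0.5686, -0.1281, -0.0023]
orientation: [2.139, 2.295, -0.012]
wrist_force: [-3.0, -10.0, -0.3]
gripper_width: 0.0
```

```bash
python3 - <<'E'
from h import *
go(None)
m=eyes.camera_model('scene');im=eyes.read_camera('scene')
crop('s5',im,245,335,185,250,8.5)
for P in[(.05,.033,.043),(.01,.033,.043),(.05,-.107,.043),(.01,-.107,.043)]:print(P,((proj(m,B(p,P))[0]-[245,185])*8.5).round())
E
```

```text
t 27.08 board [ 0.0333 -0.1194 -0.0023] F [ -3.03 -10.03  -0.34] w 0.0
(0.05, 0.033, 0.043) [554. 351.]
(0.01, 0.033, 0.043) [581. 252.]
(0.05, -0.107, 0.043) [159. 270.]
(0.01, -0.107, 0.043) [194. 174.]
```

```bash
cat > bar.py <<'E'
from h import *
def edge(g,im,m,pts):
    uv=proj(m,B(p,pts)).astype(np.float32)
    v=cv2.remap(g,uv[:,:1],uv[:,1:],cv2.INTER_LINEAR).ravel(); return v
def run(n):
    m=eyes.camera_model(n); im=eyes.read_camera(n); g=cv2.cvtColor(im,cv2.COLOR_RGB2HSV)[:,:,1].astype(np.float32)
    xs=np.arange(-.03,.045,.0005); r=[]
    ys=np.arange(-.09,.026,.01)
    for y in ys:
        v=edge(g,im,m,np.c_[xs,0*xs+y,0*xs+.043]); h=(np.median(v[:20])+np.median(v[-40:]))/2
        k=np.nonzero(v<h)[0]; r.append(xs[k[0]] if len(k) else np.nan)
    r=np.array(r); ok=np.abs(r-np.nanmedian(r))<.004; f=np.polyfit(ys[ok],r[ok],1)
    print(n,"front edge x",(r*1e3).round(1),"angle",f[0].round(3),"mid",np.polyval(f,-.037).round(4))
if __name__=="__main__":
    go(None); run("scene"); run("top")
E
python3 bar.py
```

```text
t 27.13 board [ 0.0333 -0.1194 -0.0023] F [ -2.12 -11.55  -0.41] w -0.0
scene front edge x [-19.5 -21.    9.5  10.    9.    9.5  10.    9.5   9.5  10.    9.    9.5] angle -0.002 mid 0.0096
top front edge x [5.5 6.  6.  6.5 6.5 6.5 5.5 6.  6.5 6.5 6.5 6. ] angle 0.004 mid 0.0062
```

Call:
arm_command([
  [0.05,0,0,0,0,0,255],
  [0,0,0,0,0,0,255],
  [0,0,0,0,0,0,255],
  [0,0,0,0,0,0,255],
  [0,0,0,0,0,0,255],
  [0,0,0,0,0,0,255],
])

```text
t: 27.73
tcp_pos: [0.5686, -0.128, -0.0023]
orientation: [2.139, 2.293, -0.013]
wrist_force: [-2.4, -11.9, -0.2]
gripper_width: -0.0003
```

Call:
arm_command([
  [-0.2,0,0,0,0,0,255],
  [-0.4,0,0,0,0,0,255],
  [-0.3,0,0,0,0,0,255],
  [0,0,-1,0,0,0,255],
  [0,0,-1,0,0,0,255],
  [0,0,-1,0,0,0,255],
  [0,0,-1,0,0,0,255],
  [0,-0.5,0,0,0,0,255],
  [0,-1,0,0,0,0,255],
  [0,0,0,0,0,0,255],
])

```text
t: 28.57
tcp_pos: [0.5211, -0.1501, 0.1174]
orientation: [-2.135, -2.296, 0.007]
wrist_force: [-1.1, -0.8, -0.7]
gripper_width: -0.0001
```

```bash
python3 bar.py; python3 -c "
from h import *
go([-.008,.076,.063])"
```

```text
t 28.57 board [-0.0158 -0.1377  0.1174] F [-1.06 -0.85 -0.65] w -0.0
scene front edge x [10.   9.5  9.5 10.   9.5  9.5 10.   9.   9.5 10.   9.5 10. ] angle 0.0 mid 0.0097
top front edge x [6.  6.  6.5 6.5 6.5 6.5 5.5 6.  6.5 7.  6.  6. ] angle 0.0 mid 0.0062
t 28.67 board [-0.01   -0.1378  0.1178] F [ 0.29  0.44 -0.08] w -0.0
shift [7.12 0.05 1.83] turn [ 0.   -0.01 -0.02]
```

Call:
arm_command([
  [0.9,0,0,0,0,0,255],
  [0.9,0,0,0,0,0,255],
  [0.9,0,0,0,0,0,255],
  [0.9,0,0,0,0,0,255],
  [0.9,0,0,0,0,0,255],
  [0.9,0,0,0,0,0,255],
  [0.9,0,0,0,0,0,255],
  [0.8,0,0.3,0,0,0,255],
  [0,0,0.8,0,0,0,255],
  [0,0,0.7,0,0,0,255],
  [0,0,0,0,0,0,255],
  [0,0,0,0,0,0,255],
])

```text
t: 29.67
tcp_pos: [0.5118, 0.0631, 0.0627]
orientation: [-2.135, -2.303, 0.001]
wrist_force: [-0.1, -0.1, 1.2]
gripper_width: 0.0001
```

Call:
arm_command([
  [0,0.2,0,0,0,0,255],
  [0,0.2,0,0,0,0,255],
  [0,0.2,0,0,0,0,255],
  [0,0.2,0,0,0,0,255],
  [0,0.2,0,0,0,0,255],
])

```text
t: 30.08
tcp_pos: [0.54, 0.0645, 0.0634]
orientation: [-2.135, -2.301, 0.005]
wrist_force: [-4.4, -1.4, 0.8]
gripper_width: -0.0002
```

```bash
python3 -c "
from h import *
go([.098,.076,.063])"
```

```text
t 30.08 board [0.0194 0.0748 0.0634] F [-4.41 -1.43  0.8 ] w -0.0
shift [0.04 2.62 0.  ] turn [-0.04  0.   -0.02]
```

Call:
arm_command([
  [0,0.25,0,0,0,0,255],
  [0,0.25,0,0,0,0,255],
  [0,0.25,0,0,0,0,255],
  [0,0.25,0,0,0,0,255],
  [0,0.25,0,0,0,0,255],
])

```text
t: 30.5
tcp_pos: [0.5802, 0.0675, 0.0634]
orientation: [2.137, 2.302, 0.001]
wrist_force: [-2.5, 0.1, 0.2]
gripper_width: 0.0001
```

Call:
arm_command([
  [0,0.25,0,0,0,0,255],
  [0,0.25,0,0,0,0,255],
  [0,0.25,0,0,0,0,255],
  [0,0.25,0,0,0,0,255],
  [0,0.25,0,0,0,0,255],
  [0,0,0,0,0,0,255],
])

```text
t: 31.0
tcp_pos: [0.6181, 0.0704, 0.0633]
orientation: [2.136, 2.302, 0.002]
wrist_force: [-0.2, -0.1, 0.5]
gripper_width: 0.0002
```

```bash
python3 mk.py; python3 bar.py; python3 -c "
from h import *
go([.122,.078,.12])"
```

```text
t 31.0 board [0.0978 0.0747 0.0633] F [-0.2  -0.07  0.53] w 0.0
scene 45 x (np.int64(305), np.int64(310), 'y', np.int64(222), np.int64(238))
top 0 x 
t 31.1 board [0.0978 0.0751 0.0637] F [-0.82  0.11  0.94] w 0.0
scene front edge x [ 10.    9.5   9.5  10.    9.    9.5  10.    9.    6.  -30.  -17.  -22. ] angle -0.028 mid 0.0088
top front edge x [6.  6.  6.5 6.5 6.5 6.5 5.5 6.  6.5 7.  6.5 5.5] angle 0.0 mid 0.0063
t 31.2 board [0.0973 0.0752 0.0639] F [ 0.47 -0.32  0.04] w -0.0
shift [ 0.09  0.83 -1.87] turn [ 0.03 -0.   -0.01]
```

Call:
arm_command([
  [0,-0.3,0,0,0,0,255],
  [0.1,0,-0.8,0,0,0,255],
  [0,0,-0.8,0,0,0,255],
  [0,0.6,0,0,0,0,255],
  [0,0.55,0,0,0,0,255],
  [0,0,0.4,0,0,0,255],
  [0,0,0.4,0,0,0,255],
  [0,0,0,0,0,0,255],
])

```text
t: 31.87
tcp_pos: [0.6378, 0.075, 0.0834]
orientation: [-2.133, -2.299, 0.01]
wrist_force: [-0.6, 0.5, -1.5]
gripper_width: -0.0001
```

Call:
arm_command([
  [0,0,0.2,0,0,0,255],
  [0,0,0.2,0,0,0,255],
  [0,0,0.2,0,0,0,255],
])

```text
t: 32.12
tcp_pos: [0.6418, 0.0754, 0.0693]
orientation: [2.136, 2.303, 0.001]
wrist_force: [-0.4, -0.6, 1.0]
gripper_width: -0.0002
```

```bash
python3 mk.py
```

```text
t 32.12 board [0.1217 0.0779 0.0693] F [-0.36 -0.57  1.04] w -0.0
scene 30 x (np.int64(304), np.int64(308), 'y', np.int64(229), np.int64(242))
top 0 x
```

Call:
arm_command([
  [0,0,0.2,0,0,0,255],
  [0,0,0.2,0,0,0,255],
  [0,0,0.2,0,0,0,255],
  [0,0,0.2,0,0,0,255],
])

```text
t: 32.55
tcp_pos: [0.6415, 0.0753, 0.0448]
orientation: [-2.137, -2.303, 0.0]
wrist_force: [0.3, 0.1, 1.6]
gripper_width: -0.0001
```

Call:
arm_command([
  [0,0,0.15,0,0,0,255],
  [0,0,0.1,0,0,0,255],
])

```text
t: 32.72
tcp_pos: [0.6408, 0.0753, 0.0368]
orientation: [-2.136, -2.302, 0.002]
wrist_force: [-0.9, 0.9, 1.8]
gripper_width: 0.0001
```

Call:
arm_command([
  [0,0,0.08,0,0,0,255],
  [0,0,0,0,0,0,255],
])

```text
t: 32.88
tcp_pos: [0.641, 0.0752, 0.0347]
orientation: [-2.136, -2.302, 0.002]
wrist_force: [0.2, -0.1, 0.7]
gripper_width: -0.0003
```

```bash
python3 mk.py
```

```text
t 32.88 board [0.121  0.0778 0.0347] F [ 0.2  -0.08  0.66] w -0.0
scene 25 x (np.int64(305), np.int64(308), 'y', np.int64(236), np.int64(248))
top 0 x
```

Bottom row is 248, slightly past its initial 247. A few mm more down until the force rises.

Call:
arm_command([
  [0,0,0.06,0,0,0,255],
  [0,0,0,0,0,0,255],
])

```text
t: 33.15
tcp_pos: [0.6416, 0.0751, 0.0337]
orientation: [2.137, 2.303, 0.0]
wrist_force: [0.5, -0.8, 0.8]
gripper_width: 0.0002
```

Call:
arm_command([
  [0,0,0.06,0,0,0,255],
  [0,0,0,0,0,0,255],
])

```text
t: 33.32
tcp_pos: [0.6416, 0.0751, 0.0319]
orientation: [2.137, 2.303, 0.0]
wrist_force: [-0.1, -0.2, 1.1]
gripper_width: -0.0
```

Call:
arm_command([
  [0,0,0.05,0,0,0,255],
  [0,0,0,0,0,0,255],
])

```text
t: 33.48
tcp_pos: [0.6425, 0.0752, 0.0313]
orientation: [2.136, 2.302, 0.002]
wrist_force: [-0.3, -0.1, 3.0]
gripper_width: -0.0002
```

Call:
arm_command([
  [0,0,0.03,0,0,0,255],
  [0,0,0,0,0,0,255],
])

```text
t: 33.65
tcp_pos: [0.643, 0.0753, 0.0311]
orientation: [2.135, 2.301, 0.004]
wrist_force: [-1.0, -1.2, 5.3]
gripper_width: 0.0002
```

Call:
arm_command([
  [0,0,0,0,0,0,255],
  [0,0,-0.6,0,0,0,255],
  [0,0,-1,0,0,0,255],
  [0,0,-1,0,0,0,255],
  [0,0,-1,0,0,0,255],
  [0,0,-1,0,0,0,255],
  [0,0,-1,0,0,0,255],
  [0,-1,0,0,0,0,255],
  [0,-1,0,0,0,0,255],
  [0,-1,0,0,0,0,255],
  [0,-1,0,0,0,0,255],
  [0,-1,0,0,0,0,255],
])

```text
t: 34.65
tcp_pos: [0.4902, 0.064, 0.1973]
orientation: [-2.136, -2.303, 0.0]
wrist_force: [0.5, 0.3, 0.1]
gripper_width: -0.0001
```

Call:
arm_command([
  [0,-1,0,0,0,0,255],
  [1,0,0,0,0,0,255],
  [1,0,0,0,0,0,255],
  [1,0,0,0,0,0,255],
  [1,0,0,0,0,0,255],
  [0,0,0,0,0,0,255],
  [0,0,0,0,0,0,255],
])

```text
t: 35.23
tcp_pos: [0.4523, 0.1836, 0.1973]
orientation: [-2.131, -2.308, 0.0]
wrist_force: [-0.2, -0.7, -0.1]
gripper_width: 0.0
```

```bash
cat > fin.py <<'E'
from th import *
import bar
theta("scene"); bar.run("scene"); bar.run("top"); go(None)
# +y end of the bar (saturation edge along y at several x), orange x-extent
for n in("scene","top"):
    m=eyes.camera_model(n); g=cv2.cvtColor(eyes.read_camera(n),cv2.COLOR_RGB2HSV)[:,:,1].astype(np.float32)
    ys=np.arange(-.02,.08,.0005)
    for x in(.015,.022,.03):
        v=bar.edge(g,None,m,np.c_[0*ys+x,ys,0*ys+.043]); h=(v[:40].mean()+v[-30:].mean())/2; k=np.nonzero(v>h)[0]; print(n,x,"end y",ys[k[0]].round(4))
E
python3 fin.py; python3 mk.py
```

```text
scene blue 111 [(np.float64(0.76), np.float64(2.7), np.float64(2.0), np.float64(0.0)), (np.float64(0.75), np.float64(2.7), np.float64(2.0), np.float64(1.0)), (np.float64(0.74), np.float64(2.7), np.float64(2.0), np.float64(-1.0)), (np.float64(0.7), np.float64(2.7), np.float64(2.0), np.float64(2.0))]
scene orange 132 [(np.float64(0.77), np.float64(2.7), np.float64(1.0), np.float64(0.0)), (np.float64(0.76), np.float64(2.7), np.float64(1.0), np.float64(-1.0)), (np.float64(0.76), np.float64(2.7), np.float64(1.0), np.float64(1.0)), (np.float64(0.75), np.float64(2.65), np.float64(1.0), np.float64(0.0))]
scene front edge x [ 9.5  9.   9.5 10.   9.5  9.5 10.   9.   9.5 10.   9.   9.5] angle 0.0 mid 0.0095
top front edge x [5.5 6.  6.  6.5 6.5 6.5 5.5 6.  6.5 7.  6.5 6. ] angle 0.005 mid 0.0062
t 35.38 board [-0.0583  0.1966  0.1973] F [ 0.51 -0.27  0.3 ] w 0.0
scene 0.015 end y 0.0355
scene 0.022 end y 0.0365
scene 0.03 end y 0.037
top 0.015 end y 0.035
top 0.022 end y 0.0355
top 0.03 end y 0.0355
t 35.48 board [-0.0581  0.1965  0.1974] F [-0.15 -0.09 -0.63] w -0.0
scene 130 x (np.int64(305), np.int64(313), 'y', np.int64(223), np.int64(248))
top 57 x (np.int64(316), np.int64(320), 'y', np.int64(155), np.int64(172))
```

```bash
python3 -c "
from cell import arm
print(arm.finish_job())"
```

```text
the job is handed in; nothing more can be done
None
```

The job is handed in at about 35 s of the 72 s allowed. As far as my checks show, every step was met, but no verdict was reported.

**What I did**
1. I flipped the orange leaf down by its toe and then its pin. At its end stop the wrist read 9.9 N, and the scene fit gave 0 rad.
2. I pushed the bar flush to the fence with both open fingers and slid it along to the stop. There the tool stalled within about 0.1 mm while the push rose to about 10–12 N and was held. Sliding friction was about 5–6 N, so I estimate roughly 5 N on the stop, against its 18 N slip force.
3. I flipped the leaf back up to its end stop.

**Last checks**
- **Leaves:** orange and blue both fit 2.7 rad (up).
- **Orange stop:** its columns in both camera images are the same as at the start to within a pixel (about 3 mm), so that check alone could not rule out a slip near the 3 mm limit.
- **Bar angle:** within 0.005 rad of the fence.
- **Bar against the fence:** the scene camera puts the front edge at 9.5 mm, where flush is 10 mm. The top camera says 6.2 mm, which disagrees by about 3 mm, but its reading did not change after the bar was pushed home.
- **Bar end:** at board y ≈ 35–37 mm, against my gauge-plane estimate of 33–34 mm. That is within the cameras' calibration error, and I never measured the gap more finely than that.

**What went wrong on the way**
- My first three tries at the toe passed over it. The fingertips turned out to be about 30 mm short of the reported TCP, and I allowed for that from then on.
- The first push on the pin also went over it and had to be repeated lower.
- Finding the board surface by touch pressed on it with up to 59 N through the fingertips.
- I reached the 12-picture limit, so I made the final checks from image measurements without viewing another picture. I made no separate check on the bystanders.

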